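# Set up the tube-labelling jig: stop to the rider, guide plate on its pins

## Robot

A 7-joint arm with a two-finger parallel gripper is mounted at the origin on a cart in front of the work surface, level with it; the furniture and walls round the work are solid. World frame = base frame: x ahead of the robot, y to its left, z up, the work surface at z = 0. Lengths are in m, angles in degrees, forces in N, time in s.
With the tool pointing down it reaches from about 0.4 to 0.85 m from the base axis. Payload 10.4 kg.
Tool frame: the origin (TCP) lies midway between the tips of the shut fingers; the grasp point (between the pads) lies 19 mm behind it; x points along the fingers, z is the direction in which the jaws open and shut, and the axes are right-handed (so a half turn about x gives the same grasp; the last joint's range is limited). The gripper opens to 85 mm and grips with 20 to 120 N. Pads are 22 mm wide; open, the fingers measure 114 mm over their backs; the gripper's body (76 mm by 85 mm) begins 54 mm behind the grasp point. The pads swing forward as they close: fully open they stand 13 mm farther back than shut.
Start: joints at [-68.961, 19.034, -3.707, 83.658, 1.238, 77.344, -5.071], TCP at [0.237, 0.578, 0.231] pointing down, gripper open.
Joint ranges: [-148.97, 148.97], [-28.65, 121.19], [-84.17, 76.75], [9.2, 138.47], [-72.65, 252.65], [3.7, 117.97], [-149.18, 149.18]. Speed limits (degrees/s): [127.2, 127.2, 159.86, 159.86, 180, 180, 180].

## Interface

Orientations are given as [roll, pitch, yaw] about the fixed x, y, z axes, in that order (R = Rz(yaw) Ry(pitch) Rx(roll)).
In Python, from rig import status, read_camera, ticket, look_for, cut_out, spot_point gives the robot as it stands.
- The arm moves only by the tool apply_moves, never from a script. Its argument "moves" is a list that holds one entry, the list of rows, each a list of 7 numbers: the turn, a rotation vector about the world's x, y, z in degrees, then the shift along the world's x, y, z in m, then the closure, from 0 (fully open) to 1 (shut). A call has 1 to 12 rows; each row shifts and turns the pose as measured when the row begins; what a row does not reach is not made up. A row lasts 1/12 s, in which the tool goes at most 41.7 mm and 7.16 degrees, less where a joint would pass 70% of its speed; a pose out of reach is approached as far as the arm can. A call with a gripper value outside its range is refused whole. The fingers move at their own pace and stop on an object; "squeeze" is the grip in N (left out, the last holds). Time passes only in rows, so rows that do not move let the fingers close. It gives the time, the measured TCP pose, the force and the opening at its end, in the units of the state.
- status.state(): the state, without advancing time (a new reading comes with each control period).
- read_camera(name): name is "side" or "top" or "wrist"; returns a dict with "img" (384x512x3 uint8, blue, green, red), "depth" (384x512 float32, m along the optical axis (not along the pixel's ray), 0 where there is no reading), "mtx" (3x3 intrinsics, pixels), "k1" (the pictures are not rectified: a ray, as slopes to the right and down, at radius r is drawn at 1 + k1 r^2 times it, then the intrinsics apply), "rvec" (rotation vector, rad) and "tvec" (3), from world to camera coordinates, as OpenCV has them. Camera axes: x right, y down, z forward; pixel columns grow to the right and rows downward; lengths in m; the calibration is good to about 2 mm. A picture is of the moment at which its call begins.
- ticket.job_done(): hands the job in, once; it reports no verdict.
Trained networks look in a picture, given as the dict that the camera call returned (one of the last four; its "shot" number tells which), for a name from the list of things; names that differ only in an ending like _2 or _b are one class to them, and where a whole thing is asked for, a point or a joint stands for the part that bears it (a point fixed in the world has none). Each returns a list of dicts, best first, with "p" (0 to 1); they miss things now and then, are a little off and sometimes report something else, mostly with a low value. They report only what shows in the picture. A call takes as long as a camera call.
- look_for(picture, query): "rect" ([left, top, right, bottom] in pixels, round what is visible of it).
- cut_out(picture, query): "pixels" (384x512 bool, what is visible of it) and "rect" ([left, top, right, bottom] in pixels, round what is visible of it).
- spot_point(picture, query): "xy" ([column, row] in pixels: a listed point, or the origin of a listed thing).
The state is a dict: "t": time; "q": joint angles; "qd": joint speeds; "joint_torque": joint torques, N m; "tcp_pos": TCP position; "orientation": TCP orientation; "contact_force": force on the tool from outside, world axes, zero at the start; "ft_torque": the same for the moment, N m; "finger_gap": finger opening in m.
Only numpy, scipy, OpenCV 4.12 (cv2) and the standard library are available. Lean on these libraries where they do the work, as an engineer would, in place of code of your own. Each camera call takes 0.05 s, during which the arm holds its last target.

## Task

Set up the tube-labelling jig for the next batch. Nudge the stiff blue stop slide along its rail until its white index line stands within the green rider's width on the scale, working up to it from the side where it now stands and never past the rider. Also hang the white label guide plate on the jig's two upright pins, black handle on the side away from the scale, so that it lies flat on both end blocks, and leave it there.

Things in the scene. Friction and masses are not known exactly. Their poses are not given: they have to be found in the camera images.
- jig: Tube-labelling jig, fixed: grey base 150 (x) x 250 (y) mm. Origin: centre of its underside, on the worktop; +x away from the scale and the robot, +y along the rail to the robot's left. Rail at x=-40, top z=20 mm, y=-108..108. White scale at the front edge, x=-73..-60. Rollers at x=9 and 31, tops z=33. Aluminium end blocks at y=+-95, 16 mm thick, x=-12..58, tops z=50, one pin on each.
- stop (a joint): Travel of the blue stop slide along jig +y, 0 to 0.140 m; starts near 0, short of the rider. Pure friction: 7 N moves it (more if fast), stays where left. Block 44 (x) x 40 (y) mm, z=12 to 40, at jig x=-40 mm, y=-80 mm + travel. On it a black drag screw 17 mm wide to z=49 (not to be turned) and a steel stop arm to jig x=+32 mm, z=34 to 43.
- index (a point): The white index line of the stop slide, on the pointer tongue above the scale, at z = 18 mm; the line is 1.6 mm wide and runs across the scale (along jig x), at the middle of the block's 40 mm length.
- push_face (a point): Centre of the blue slide's flat end face that looks to the jig's -y (44 mm wide, z = 21 to 40 mm): push here, along the jig's +y, with the fingertips above the rail (over z = 20 mm).
- band (a point): Centre of the top of the green rider, 10 mm wide along jig y (so its edges lie 5 mm either side), fixed on the front edge of the scale at z = 14 mm. The stop is set when the index line is within the rider's width along jig y.
- pin_left (a point): Foot of the pin on the +y end block, at the block's top (z = 50 mm), jig x = 36 mm, y = +95 mm. The pin is 8 mm thick and stands 24 mm up from here; its last 6 mm taper to 3 mm.
- pin_right (a point): The same on the -y end block, jig x = 36 mm, y = -95 mm.
- plate: Label guide plate, loose, about 0.22 kg: white, 64 (x) x 220 (y) x 6 mm, origin at the centre of its underside. Starts flat on the worktop. Window 20 x 80 mm at x=-6; two 11 mm through holes at x=10, y=+-95 mm for the pins; black bar handle along y at x=21 mm. Hung: its +x along jig +x, underside on the end blocks 50 mm above the worktop.
- handle (a point): Centre of the plate's black handle bar: 14 (x) x 90 (y) x 14 (z) mm, top 38 mm above the plate's underside, with 18 mm free under the bar between its two steel posts (10 mm thick, at y = +-36 mm). Grip it across x, from above.
- hole_left (a point): Centre of the plate's +y hole at the underside; it goes over pin_left.
- hole_right (a point): Centre of the plate's -y hole at the underside; it goes over pin_right.

How it is judged:
By the outcome, as a careful person would: the job done as asked, in the order asked, and still so for the second after the job is handed in, with the robot touching nothing.
It also fails if it takes over 72 s, if anything falls off the work surface, if the arm or the gripper's body presses on something with over 40 N, if the wrist force passes 120 N, or if a joint passes its speed limit or range.

## Working session

There is one attempt and no reset: what is moved stays moved. The work goes in short steps, Python scripts to look and compute and a tool call to move; the robot and the scene stay as the last step left them, time stands still between calls to the robot, and variables do not carry over. Pictures are saved under pics/ and viewed, and the job is handed in when it is done.

Besides the shell and the picture viewer there is one more tool, called after "Emit:" as a command line: name --argument value ..., lists and objects as JSON in quotes. apply_moves: Moves the arm, as the interface text tells. Its arguments: {"type":"object","properties":{"moves":{"type":"array"},"squeeze":{"type":"number"}},"required":["moves"]}

```bash
ls; mkdir -p pics; cat > h.py <<'E'
import numpy as np, cv2
from rig import status, read_camera, ticket, look_for, cut_out, spot_point
np.set_printoptions(precision=4,suppress=True)
def undist(P,uv):
    K=P["mtx"];d=(np.array(uv,float)-[K[0,2],K[1,2]])/[K[0,0],K[1,1]]
    s=d.copy()
    for _ in range(20): s=d/(1+P["k1"]*(s**2).sum(-1,keepdims=True))
    return s
def cam(P):
    R,_=cv2.Rodrigues(np.array(P["rvec"],float)); return R,np.array(P["tvec"],float).ravel()
def atz(P,uv,z):
    s=undist(P,np.atleast_2d(uv));R,t=cam(P)
    d=np.c_[s,np.ones(len(s))]@R; c=-R.T@t
    return c+d*((z-c[2])/d[:,2])[:,None]
def proj(P,X):
    R,t=cam(P);Y=np.atleast_2d(X)@R.T+t;s=Y[:,:2]/Y[:,2:]
    s=s*(1+P["k1"]*(s**2).sum(-1,keepdims=True));K=P["mtx"]
    return s*[K[0,0],K[1,1]]+[K[0,2],K[1,2]]
def atdepth(P,uv):
    uv=np.atleast_2d(uv);s=undist(P,uv);R,t=cam(P)
    z=P["depth"][uv[:,1].round().astype(int),uv[:,0].round().astype(int)]
    return (np.c_[s,np.ones(len(s))]*z[:,None]-t)@R
E
python3 - <<'E'
from h import *
s=status.state();print({k:np.array(v) for k,v in s.items()})
for n in ["top","side","wrist"]:
    P=read_camera(n);cv2.imwrite(f"pics/{n}0.png",P["img"])
    R,t=cam(P);print(n,P["shot"],"C",-R.T@t,P["k1"],P["mtx"][0,0])
    for q in ["push_face","index","band","pin_left","pin_right","handle","hole_left","hole_right","jig","plate"]:
        r=spot_point(P,q)
        print(q,[(np.round(a["xy"],1),round(a["p"],2)) for a in r[:2]])
E
```

```text
pics
{'t': array(0.), 'q': array([-68.96  ,  19.0711,  -3.7082,  83.7043,   1.2376,  77.3441,
        -5.0721]), 'qd': array([-0.0366,  0.1025,  0.0188,  0.0199, -0.002 ,  0.0298, -0.0185]), 'joint_torque': array([  0.0015, -62.5441,   0.0505, -39.1607,   0.0163,   0.0097,
        -0.    ]), 'tcp_pos': array([0.2374, 0.5778, 0.2305]), 'orientation': array([-177.5783,   89.9204, -109.9123]), 'contact_force': array([-1.0613, -0.4715,  0.3324]), 'ft_torque': array([ 0.0041,  0.0145, -0.0032]), 'finger_gap': array(0.0851)}
top 1 C [ 0.3805 -0.008   0.9137] -0.018980337430063787 358.02569674041996
push_face [(array([222.5, 187.2]), 0.8)]
index [(array([215.3, 203. ]), 0.87)]
band [(array([193.2, 200.7]), 0.52)]
pin_left [(array([151.4, 164.2]), 0.96)]
pin_right [(array([221.1, 157.3]), 0.62)]
handle [(array([315.7, 166.5]), 0.56)]
hole_left [(array([284.7, 195.1]), 0.89)]
hole_right [(array([347.7, 159. ]), 0.92), (array([191.9, 179.1]), 0.66)]
jig [(array([192.5, 179.8]), 0.72), (array([215.9, 201.8]), 0.64)]
plate [(array([316.6, 180.3]), 0.8)]
side 2 C [ 0.2785 -0.846   0.5436] -0.1102793907683743 377.2883307663456
push_face [(array([250.8, 193.8]), 0.82)]
index [(array([236.1, 196.4]), 0.56)]
band []
pin_left [(array([251.8, 161.1]), 0.62), (array([290., 231.]), 0.41)]
pin_right [(array([274.8, 185.3]), 0.76)]
handle [(array([292.8, 233.8]), 0.88)]
hole_left [(array([262.8, 225.8]), 0.89)]
hole_right [(array([314.4, 261.4]), 0.64)]
jig [(array([251.8, 181.3]), 0.77)]
plate [(array([286.9, 244.9]), 0.77)]
wrist 3 C [0.1725 0.6041 0.3744] -0.09469485954031238 342.63185955207877
push_face []
index []
band []
pin_left []
pin_right []
handle []
hole_left []
hole_right []
jig []
plate []
```

```bash
python3 - <<'E'
import cv2
a=cv2.imread("pics/top0.png")[110:260,120:400];cv2.imwrite("pics/top0c.png",cv2.resize(a,None,fx=2.8,fy=2.8,interpolation=cv2.INTER_CUBIC))
E
```

```text
(no output)
```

View pics/top0.png

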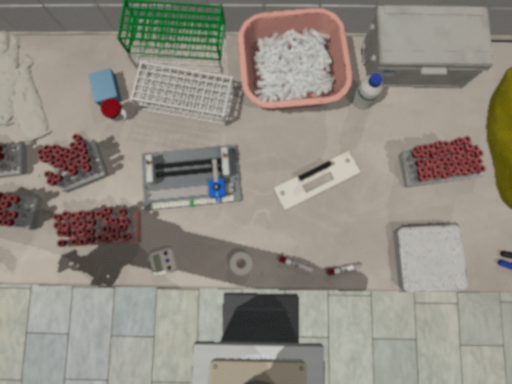

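View pics/side0.png

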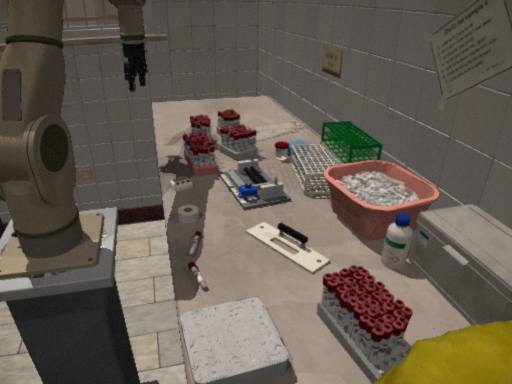

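View pics/top0c.png

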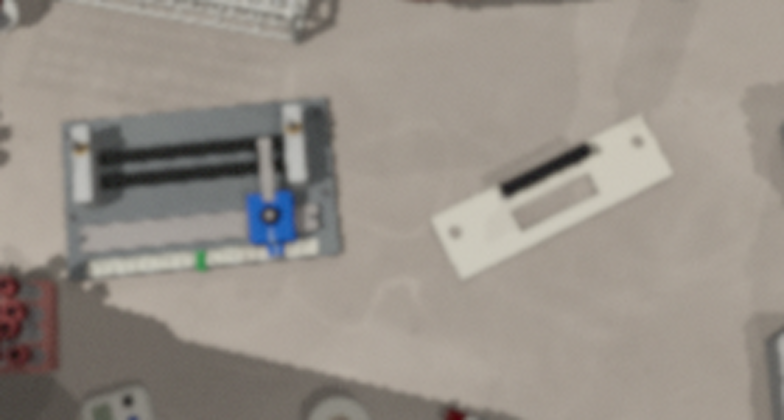

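```bash
python3 - <<'E'
from h import *
from scipy.spatial.transform import Rotation as Ro
P=read_camera("top")
pl=atz(P,[151.4,164.2],.05)[0];pr=atz(P,[221.1,157.3],.05)[0]
print("pins",pl,pr,np.linalg.norm(pl-pr))
d=(pl-pr)[:2];yaw=np.degrees(np.arctan2(-d[0],d[1]));print("jig yaw",yaw)
c=(pl+pr)/2;a=np.radians(yaw);Rj=np.array([[np.cos(a),-np.sin(a)],[np.sin(a),np.cos(a)]])
o=c[:2]-Rj@[.036,0];print("jig o",o)
for n,uv,z in [("band",[193.2,200.7],.014),("band2",[192.3,203],.014),("index",[215.3,203],.018),("push",[222.5,187.2],.03)]:
    w=atz(P,uv,z)[0];print(n,w,Rj.T@(w[:2]-o))
hl=atz(P,[284.7,195.1],0)[0];hr=atz(P,[347.7,159],0)[0];h=atz(P,[315.7,166.5],.038)[0]
d=(hl-hr)[:2];print("holes",hl,hr,np.linalg.norm(d),"yaw",np.degrees(np.arctan2(-d[0],d[1])),"handle",h)
P=read_camera("wrist");R,t=cam(P);s=status.state()
Rt=Ro.from_euler("xyz",s["orientation"],degrees=True).as_matrix()
print("tool R",Rt);print("cam in tool",Rt.T@(-R.T@t-s["tcp_pos"]));print("cam axes in tool (cols)",Rt.T@R.T)
E
```

```text
pins [0.584  0.2732 0.05  ] [0.6036 0.1    0.05  ] 0.17432548934656003
jig yaw 6.458224564993646
jig o [0.558  0.1826]
band [0.4986 0.1719 0.014 ] [-0.0602 -0.0039]
band2 [0.4927 0.174  0.014 ] [-0.0659 -0.0012]
index [0.493  0.1149 0.018 ] [-0.0722 -0.06  ]
push [0.5316 0.0965 0.03  ] [-0.0359 -0.0826]
holes [ 0.5182 -0.0612  0.    ] [ 0.616  -0.2257  0.    ] 0.19137804660641938 yaw 30.71939409601515 handle [ 0.5859 -0.1362  0.038 ]
tool R [[-0.     -0.925   0.38  ]
 [ 0.0001  0.38    0.925 ]
 [-1.      0.      0.0001]]
cam in tool [-0.1431  0.07   -0.0007]
cam axes in tool (cols) [[ 0.     -0.283   0.9591]
 [-0.0001 -0.9591 -0.283 ]
 [ 1.     -0.0001 -0.0001]]
```

View pics/wrist0.png

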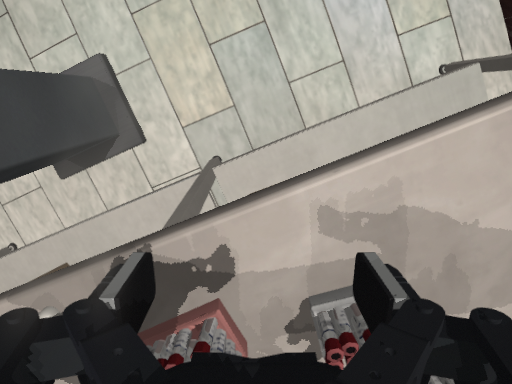

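Emit:
apply_moves --moves '[[[0,0,-5.5,0.025,-0.032,0,1],[0,0,-5.5,0.025,-0.032,0,1],[0,0,-5.5,0.025,-0.032,0,1],[0,0,-5.5,0.025,-0.032,0,1],[0,0,-5.5,0.025,-0.032,0,1],[0,0,-5.5,0.025,-0.032,0,1],[0,0,-5.5,0.025,-0.032,0,1],[0,0,-5.5,0.025,-0.032,0,1],[0,0,-5.5,0.025,-0.032,0,1],[0,0,-5.5,0.025,-0.032,0,1],[0,0,-5.5,0.025,-0.032,0,1],[0,0,0,0,0,0,1]]]'

```text
t: 2.75
tcp_pos: [0.5129, 0.2124, 0.2324]
orientation: [43.7, 89.5, 48.3]
contact_force: [-0.2, -1.2, -0.3]
finger_gap: 0.0004
```

```bash
python3 - <<'E'
from h import *
from scipy.spatial.transform import Rotation as Ro
s=status.state();print(Ro.from_euler("xyz",s["orientation"],degrees=True).as_matrix())
P=read_camera("wrist");cv2.imwrite("pics/w1.png",cv2.resize(P["img"],None,fx=1.5,fy=1.5))
np.save("w1.npy",P,allow_pickle=True)
for q in ["index","band","pin_left","pin_right","push_face"]:
    print(q,[(np.round(a["xy"],1),round(a["p"],2)) for a in spot_point(P,q)[:2]])
E
```

```text
[[ 0.0055 -0.0798  0.9968]
 [ 0.0062  0.9968  0.0798]
 [-1.      0.0057  0.006 ]]
index []
band [(array([234.7, 198.3]), 0.72)]
pin_left [(array([338.7, 109.3]), 0.69)]
pin_right [(array([330.3, 289.5]), 0.61)]
push_face []
```

View pics/w1.png

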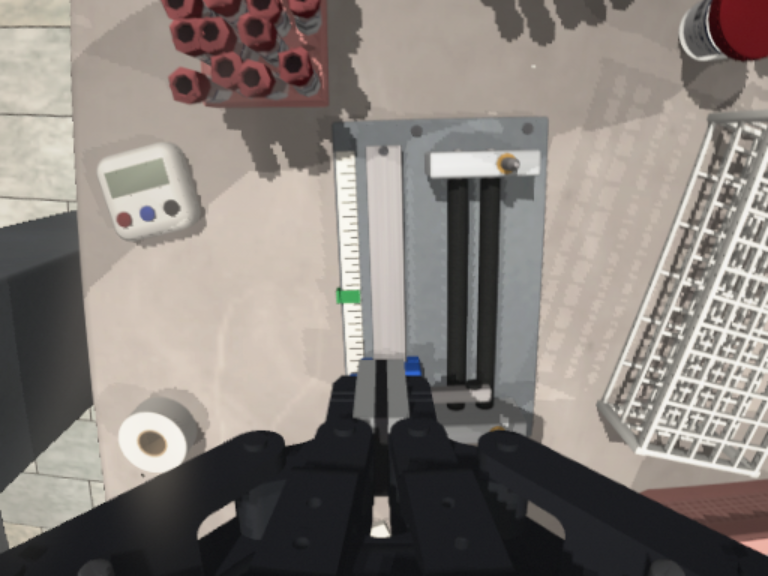

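```bash
cat >> h.py <<'E'
def jigfit(pl,pr):
    d=(pl-pr)[:2];a=np.arctan2(-d[0],d[1]);R=np.array([[np.cos(a),-np.sin(a)],[np.sin(a),np.cos(a)]])
    return np.degrees(a),R,((pl+pr)/2)[:2]-R@[.036,0]
E
python3 - <<'E'
from h import *
P=np.load("w1.npy",allow_pickle=True).item()
pl=atz(P,[338.7,109.3],.05)[0];pr=atz(P,[330.3,289.5],.05)[0]
a,R,o=jigfit(pl,pr);print(pl,pr,np.linalg.norm(pl-pr),a,o)
b=atz(P,[234.7,198.3],.014)[0];b2=atz(P,[232,197.5],.014)[0]
print(b,R.T@(b[:2]-o),R.T@(b2[:2]-o))
w=o+R@[-.04,-.135];print("push start",w)
c=atz(P,[[333/1.5,123/1.5],[547/1.5,117/1.5]],.012);print(c,[R.T@(q[:2]-o) for q in c])
E
```

```text
[0.59  0.278 0.05 ] [0.6093 0.0882 0.05  ] 0.19073641031855004 5.808764940526263 [0.5638 0.1794]
[0.4979 0.173  0.014 ] [-0.0663  0.0002] [-0.0692  0.0012]
push start [0.5377 0.0411]
[[0.4767 0.2947 0.012 ]
 [0.6223 0.3115 0.012 ]] [array([-0.075 ,  0.1235]), array([0.0716, 0.1255])]
```

Emit:
apply_moves --moves '[[[0,0,0.4,0.006,-0.038,0,1],[0,0,0.4,0.006,-0.038,0,1],[0,0,0.4,0.006,-0.038,0,1],[0,0,0,0.006,-0.038,0,1],[0,0,0,0.003,-0.015,0,1],[0,0,0,0,0,0,1]]]'

```text
t: 3.55
tcp_pos: [0.5308, 0.0595, 0.2317]
orientation: [74.3, 89.3, 82.7]
contact_force: [-0.1, 0.3, 0.3]
finger_gap: -0.0005
```

```bash
python3 - <<'E'
from h import *
s=status.state();print(s["tcp_pos"],s["orientation"],s["t"])
P=read_camera("wrist");cv2.imwrite("pics/w2.png",cv2.resize(P["img"],None,fx=1.5,fy=1.5))
np.save("w2.npy",P,allow_pickle=True)
for q in ["index","band","pin_left","pin_right","push_face"]:
    print(q,[(np.round(a["xy"],1),round(a["p"],2)) for a in spot_point(P,q)[:2]])
E
```

```text
[0.5308 0.0595 0.2317] [74.3268 89.3484 82.6749] 3.55
index [(array([232. , 121.4]), 0.77)]
band [(array([235.,  50.]), 0.69)]
pin_left []
pin_right [(array([339.9, 152.7]), 0.61)]
push_face [(array([257.7, 142. ]), 0.56)]
```

View pics/w2.png

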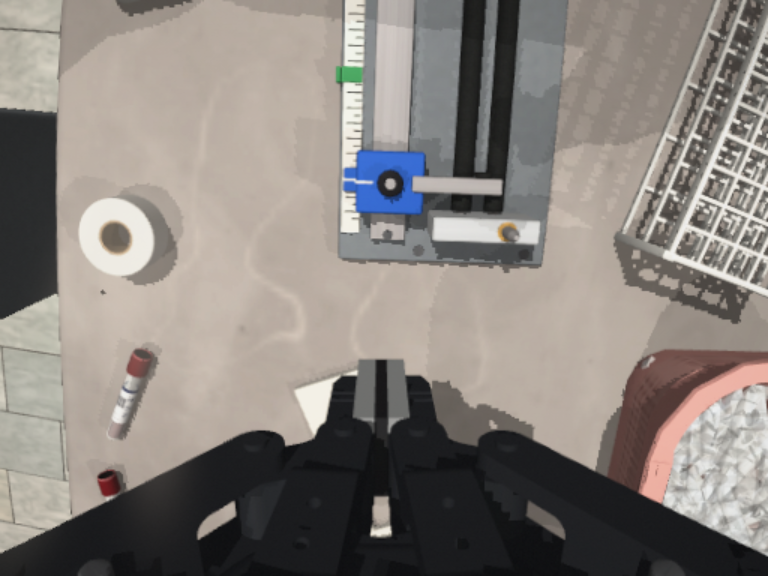

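```bash
python3 - <<'E'
from h import *
P=np.load("w2.npy",allow_pickle=True).item()
a=np.radians(5.8);R=np.array([[np.cos(a),-np.sin(a)],[np.sin(a),np.cos(a)]]);o=np.array([.5638,.1794])
pr=atz(P,[339.9,152.7],.05)[0];print("pr",R.T@(pr[:2]-o))
for n,uv,z in [("band",[235,50],.014),("bandc",[349/1.5,75/1.5],.014),("index",[232,121.4],.018),("idx2",[354/1.5,181/1.5],.018),("push",[260.7,142],.030),("bottomedge",[390/1.5,213/1.5],.04),("topedge",[390/1.5,151/1.5],.04)]:
    w=atz(P,uv,z)[0];print(n,w,R.T@(w[:2]-o))
a=P["img"][20:170,200:360];cv2.imwrite("pics/w2c.png",cv2.resize(a,None,fx=4,fy=4,interpolation=cv2.INTER_CUBIC))
E
```

```text
pr [ 0.039 -0.093]
band [0.4975 0.1727 0.014 ] [-0.0666  0.    ]
bandc [0.4952 0.1724 0.014 ] [-0.069 -0.   ]
index [0.504  0.1027 0.018 ] [-0.0672 -0.0703]
idx2 [0.508 0.104 0.018] [-0.0631 -0.0694]
push [0.5359 0.0874 0.03  ] [-0.0371 -0.0887]
bottomedge [0.5348 0.0884 0.04  ] [-0.0381 -0.0876]
topedge [0.5289 0.1274 0.04  ] [-0.04   -0.0482]
```

View pics/w2c.png

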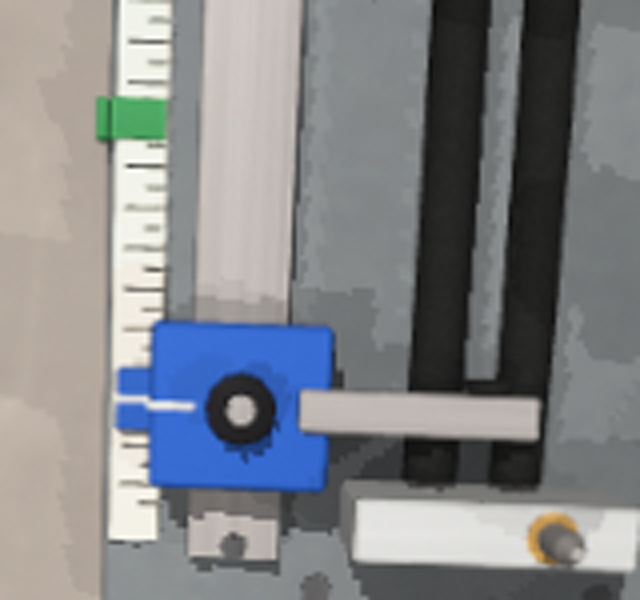

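Emit:
apply_moves --moves '[[[-0.65,0,-2.5,0.002,-0.003,-0.035,1],[0,0,0,0.002,-0.003,-0.035,1],[0,0,0,0.002,0,-0.035,1],[0,0,0,0,0,-0.035,1],[0,0,0,0,0,-0.02,1],[0,0,0,0,0,0,1]]]'

```text
t: 4.35
tcp_pos: [0.5366, 0.0674, 0.0675]
orientation: [23.9, 89.5, 30.7]
contact_force: [-1.2, -0.3, -0.2]
finger_gap: 0.0003
```

```bash
cat >> h.py <<'E'
def tool():
    from scipy.spatial.transform import Rotation as Ro
    s=status.state();M=Ro.from_euler("xyz",s["orientation"],degrees=True).as_matrix()
    a=np.radians(5.8);R=np.array([[np.cos(a),-np.sin(a)],[np.sin(a),np.cos(a)]])
    print("t",s["t"],"tcp",np.array(s["tcp_pos"]),"jig",R.T@(np.array(s["tcp_pos"])[:2]-[.5638,.1794]),"x",M[:,0],"zaz",np.degrees(np.arctan2(M[1,2],M[0,2])),"F",np.array(s["contact_force"]),"gap",s["finger_gap"],"q7",s["q"][6])
E
python3 -c "
from h import *
tool()"
```

```text
t 4.35 tcp [0.5366 0.0674 0.0675] jig [-0.0383 -0.1087] x [ 0.0073  0.0044 -1.    ] zaz 6.8291259699873565 F [-1.2455 -0.2611 -0.2481] gap 0.0003057254683137435 q7 2.08475410412182
```

Emit:
apply_moves --moves '[[[-0.25,0.4,-1.0,0,-0.01,0,1],[0,0,0,0,0,0,1],[0,0,0,0,0,-0.02,1],[0,0,0,0,0,-0.02,1],[0,0,0,0,0,0,1]]]'

```text
t: 4.77
tcp_pos: [0.5405, 0.0596, 0.0328]
orientation: [11.3, 89.6, 17.3]
contact_force: [-0.2, 0.1, -1.5]
finger_gap: 0.0002
```

```bash
python3 -c "
from h import *
tool()"
```

```text
t 4.7667 tcp [0.5405 0.0596 0.0328] jig [-0.0353 -0.1168] x [ 0.0068  0.0021 -1.    ] zaz 5.917018141818866 F [-0.2418  0.0573 -1.4683] gap 0.00017200982668407808 q7 3.3751207813793798
```

Emit:
apply_moves --moves '[[[0,0.3,0,-0.004,0,-0.005,1],[0,0,0,0,0,0,1],[0,0,0,-0.0007,0.007,0,1],[0,0,0,-0.0007,0.007,0,1],[0,0,0,-0.0007,0.007,0,1],[0,0,0,-0.0007,0.007,0,1],[0,0,0,-0.0007,0.007,0,1],[0,0,0,-0.0007,0.007,0,1]]]'

```text
t: 5.43
tcp_pos: [0.5358, 0.0978, 0.0344]
orientation: [-30.4, 89.4, -24.8]
contact_force: [2.2, -9.6, -3.7]
finger_gap: 0.0001
```

```bash
python3 -c "
from h import *
tool()
P=read_camera('wrist');cv2.imwrite('pics/w3.png',cv2.resize(P['img'],None,fx=1.5,fy=1.5))
"
```

```text
t 5.4333 tcp [0.5358 0.0978 0.0344] jig [-0.0361 -0.0784] x [ 0.0095 -0.0044 -0.9999] zaz 5.55298905186868 F [ 2.2159 -9.5739 -3.7285] gap 0.00010774655119069871 q7 -1.9422566660518843
```

View pics/w3.png

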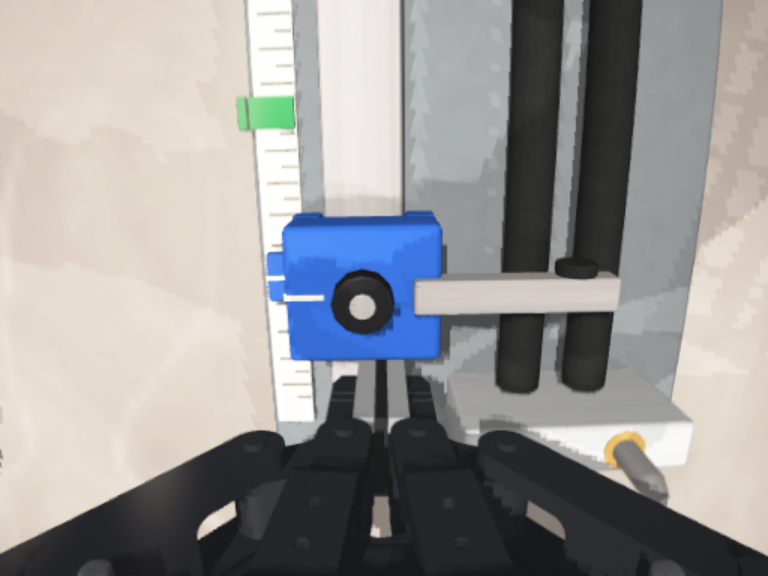

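```bash
cat >> h.py <<'E'
def gap(P):
    # index line / rider from networks and colour, jig y
    a=np.radians(5.8);R=np.array([[np.cos(a),-np.sin(a)],[np.sin(a),np.cos(a)]]);o=np.array([.5638,.1794])
    J=lambda uv,z:(atz(P,uv,z)[:,:2]-o)@R
    for q,z in (("index",.018),("band",.014)):
        for r in spot_point(P,q)[:2]: print(q,np.round(r["xy"],1),round(r["p"],2),J(r["xy"],z))
    hsv=cv2.cvtColor(P["img"],cv2.COLOR_BGR2HSV)
    g=cv2.inRange(hsv,(50,120,60),(80,255,255))
    n,l,st,c=cv2.connectedComponentsWithStats(g);k=1+np.argmax(st[1:,4]);x,y,w,h,_=st[k]
    print("green bbox",x,y,w,h,"edges jig y",J([[c[k][0],y],[c[k][0],y+h],c[k]],.014)[:,1])
E
python3 -c "
from h import *
P=read_camera('wrist');gap(P)
"
```

```text
index [179.2 184.8] 0.64 [[-0.0704 -0.0479]]
band [176.6  80.3] 0.74 [[-0.0696  0.0005]]
green bbox 178 69 19 21 edges jig y [ 0.0054 -0.0039  0.0009]
```

Emit:
apply_moves --moves '[[[0,0.4,0,-0.001,0.002,-0.006,1],[0,0,0,-0.0007,0.007,-0.001,1],[0,0,0,-0.0007,0.007,-0.001,1],[0,0,0,-0.0007,0.007,-0.001,1],[0,0,0,-0.0007,0.007,0,1],[0,0,0,-0.0005,0.005,0,1]]]'

```text
t: 6.13
tcp_pos: [0.533, 0.1248, 0.0281]
orientation: [-80.5, 89.2, -75.4]
contact_force: [2.2, -8.6, -3.8]
finger_gap: 0.0001
```

```bash
python3 -c "
from h import *
tool()
P=read_camera('wrist');gap(P);cv2.imwrite('pics/w4.png',cv2.resize(P['img'],None,fx=1.5,fy=1.5))
"
```

```text
t 6.1333 tcp [0.533  0.1248 0.0281] jig [-0.0362 -0.0512] x [ 0.0036 -0.014  -0.9999] zaz 5.081272136959186 F [ 2.2354 -8.5952 -3.7863] gap 7.207670163455656e-05 q7 -5.685908919367824
index [176.1 191.3] 0.78 [[-0.0706 -0.0236]]
band [179.5 138.3] 0.65 [[-0.0681  0.0005]]
green bbox 174 127 22 20 edges jig y [ 0.0055 -0.0036  0.0011]
```

View pics/w4.png

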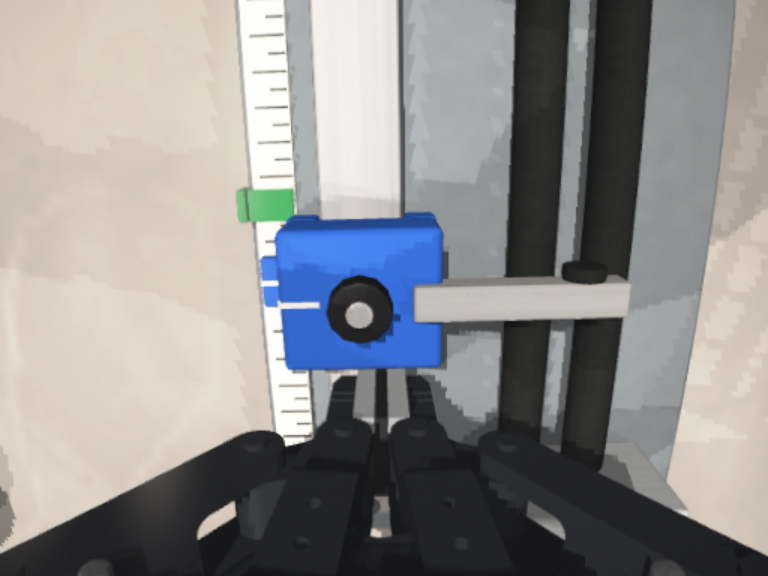

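Emit:
apply_moves --moves '[[[0.4,0,0,-0.0006,0.006,0,1],[0.4,0,0,-0.0006,0.006,0,1],[0,0,0,-0.0005,0.005,0,1],[0,0,0,-0.0003,0.003,0,1]]]'

```text
t: 6.62
tcp_pos: [0.5313, 0.1395, 0.028]
orientation: [-68.2, 89.6, -63.4]
contact_force: [1.3, -7.6, -1.9]
finger_gap: 0.0
```

```bash
python3 -c "
from h import *
tool()
P=read_camera('wrist');gap(P);cv2.imwrite('pics/w5.png',cv2.resize(P['img'][100:260,120:320],None,fx=4,fy=4,interpolation=cv2.INTER_CUBIC))
"
```

```text
t 6.6167 tcp [0.5313 0.1395 0.028 ] jig [-0.0364 -0.0365] x [ 0.0033 -0.0067 -1.    ] zaz 4.806462395821484 F [ 1.3371 -7.5958 -1.9155] gap 2.7238079919699916e-05 q7 -7.020427411726763
index [173.9 192.1] 0.75 [[-0.0717 -0.0089]]
band [182.6 170.3] 0.7 [[-0.0677  0.0005]]
band [240.4 237. ] 0.6 [[-0.0416 -0.0339]]
green bbox 169 160 14 20 edges jig y [ 0.0054 -0.0042  0.0021]
```

View pics/w5.png

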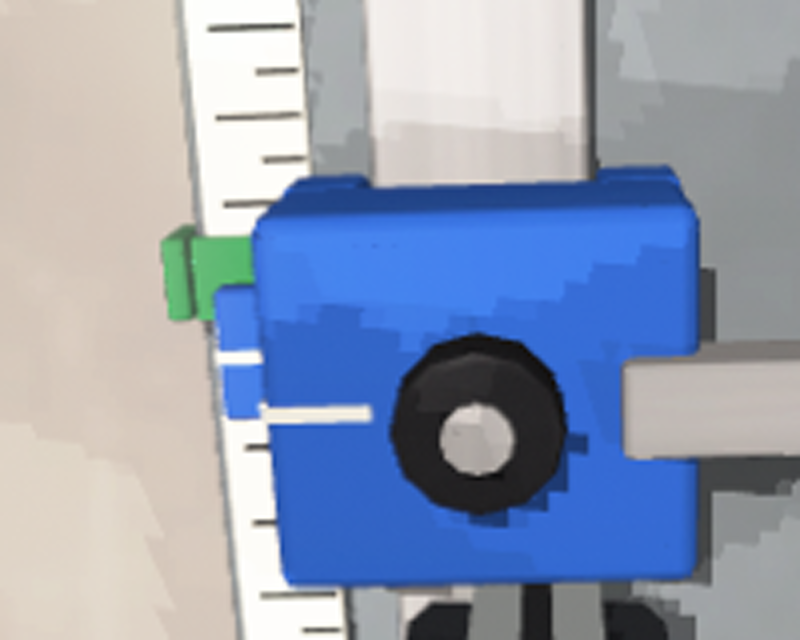

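```bash
python3 -c "
from h import *
P=read_camera('wrist')
a=np.radians(5.8);R=np.array([[np.cos(a),-np.sin(a)],[np.sin(a),np.cos(a)]]);o=np.array([.5638,.1794])
J=lambda uv,z:(atz(P,uv,z)[:,:2]-o)@R
print(J([120+238/4,100+357/4],.018),J([[120+225/4,100+236/4],[120+192/4,100+318/4],[120+188/4,100+228/4]],.014))
"
```

```text
[[-0.069  -0.0073]] [[-0.0703  0.0062]
 [-0.075  -0.0035]
 [-0.0746  0.0073]]
```

Emit:
apply_moves --moves '[[[0,0,0,-0.0003,0.003,0,1],[0,0,0,-0.0003,0.003,0,1],[0,0,0,-0.0002,0.002,0,1]]]'

```text
t: 7.07
tcp_pos: [0.5307, 0.1438, 0.028]
orientation: [-78.7, 89.3, -74.0]
contact_force: [1.2, -6.9, -2.3]
finger_gap: -0.0001
```

```bash
python3 -c "
from h import *
tool()
P=read_camera('wrist');gap(P);cv2.imwrite('pics/w6.png',cv2.resize(P['img'][100:260,120:320],None,fx=4,fy=4,interpolation=cv2.INTER_CUBIC))
"
```

```text
t 7.0667 tcp [0.5307 0.1438 0.028 ] jig [-0.0365 -0.032 ] x [ 0.0032 -0.0113 -0.9999] zaz 4.622699873197143 F [ 1.1676 -6.8645 -2.3225] gap -6.631535590036566e-05 q7 -7.978744142771238
index [175.2 191.2] 0.74 [[-0.0711 -0.004 ]]
band [181.6 179.5] 0.83 [[-0.0685  0.0005]]
green bbox 169 169 14 20 edges jig y [ 0.0057 -0.004   0.0019]
```

View pics/w6.png

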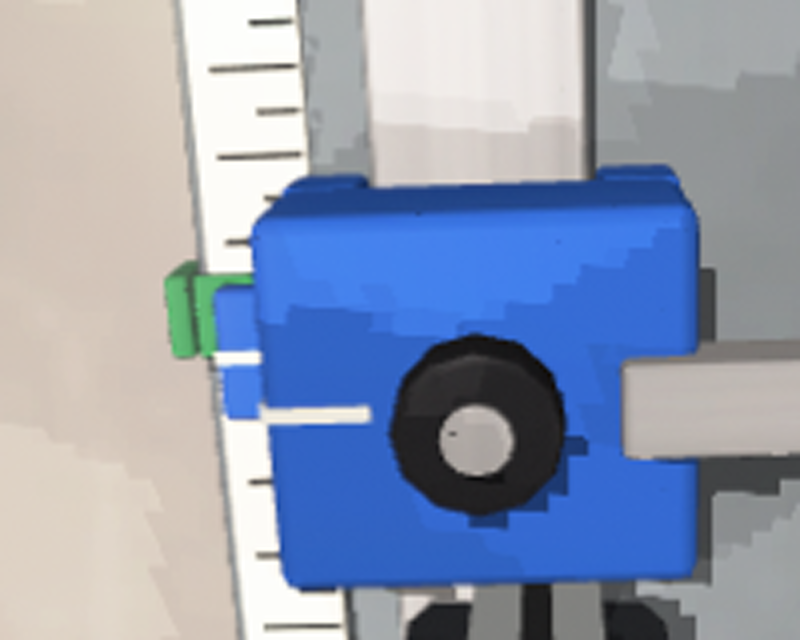

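Emit:
apply_moves --moves '[[[0.3,0,0,-0.0003,0.003,0,1],[0,0,0,-0.0003,0.003,0,1]]]'

```text
t: 7.38
tcp_pos: [0.5303, 0.1471, 0.028]
orientation: [-75.5, 89.4, -71.0]
contact_force: [0.9, -8.0, -0.4]
finger_gap: 0.0003
```

```bash
python3 -c "
from h import *
tool()
P=read_camera('wrist');gap(P);cv2.imwrite('pics/w7.png',cv2.resize(P['img'][100:260,120:320],None,fx=4,fy=4,interpolation=cv2.INTER_CUBIC))
"
```

```text
t 7.3833 tcp [0.5303 0.1471 0.028 ] jig [-0.0366 -0.0287] x [ 0.0032 -0.0092 -1.    ] zaz 4.490322731230975 F [ 0.9078 -7.9612 -0.3852] gap 0.0003203737227488444 q7 -8.306415117280807
index [176.  188.6] 0.79 [[-0.0706  0.0006]]
band [181.4 186. ] 0.72 [[-0.0688  0.0008]]
green bbox 169 176 6 20 edges jig y [ 0.0058 -0.0041  0.0013]
```

View pics/w7.png

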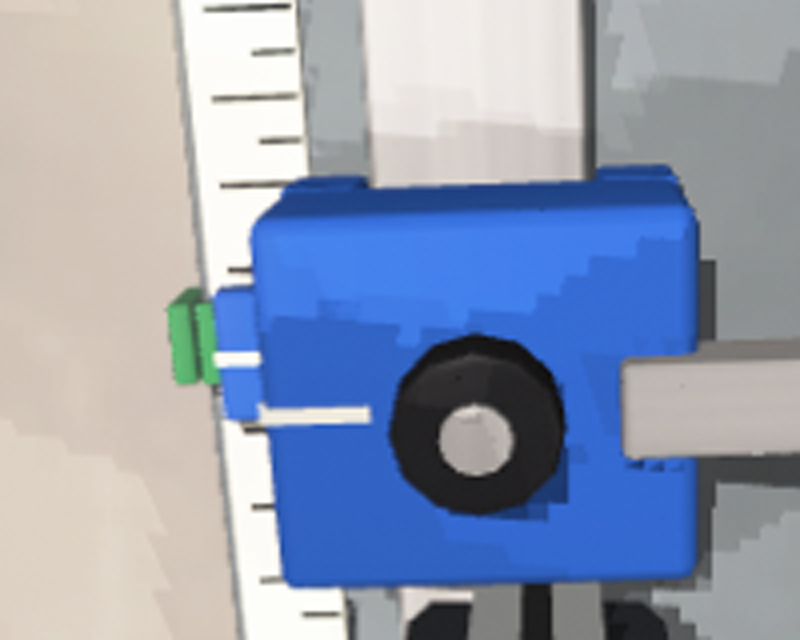

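Emit:
apply_moves --moves '[[[0,0,0,0.001,-0.012,0,1],[0,0,0,0.001,-0.015,0,1],[0,0,0,0.001,-0.015,0,1],[0,0,0,0,0,0.035,1],[0,0,0,0,0,0.04,1],[0,0,0,0,0,0.04,1],[0,0,0,0,0,0.04,1],[0,0,0,0,0,0.02,1],[0,0,0,0,0,0,0],[0,0,0,0,0,0,0]]]'

```text
t: 8.37
tcp_pos: [0.5305, 0.1045, 0.2135]
orientation: [-35.9, 89.8, -31.2]
contact_force: [-1.6, -1.4, -0.5]
finger_gap: 0.0232
```

```bash
python3 -c "
from h import *
tool()
P=read_camera('wrist');gap(P);cv2.imwrite('pics/w8.png',cv2.resize(P['img'],None,fx=1.5,fy=1.5));np.save('w8.npy',P,allow_pickle=True)
for q in ['pin_left','pin_right','jig']:
    print(q,[(np.round(a['xy'],1),round(a['p'],2)) for a in spot_point(P,q)[:2]])
"
```

```text
t 8.3667 tcp [0.5305 0.1045 0.2135] jig [-0.0407 -0.0712] x [ 0.0035 -0.0021 -1.    ] zaz 4.683166024993174 F [-1.5571 -1.3643 -0.5067] gap 0.023194335497760503 q7 -8.048885533333879
index [217.5  95.5] 0.63 [[-0.0718 -0.0008]]
band [223.5  96.5] 0.61 [[-0.0665 -0.0019]]
green bbox 212 89 6 10 edges jig y [ 0.0054 -0.004   0.001 ]
pin_left []
pin_right [(array([338.6, 196.6]), 0.75)]
jig [(array([290.6,  92.3]), 0.57)]
```

View pics/w8.png

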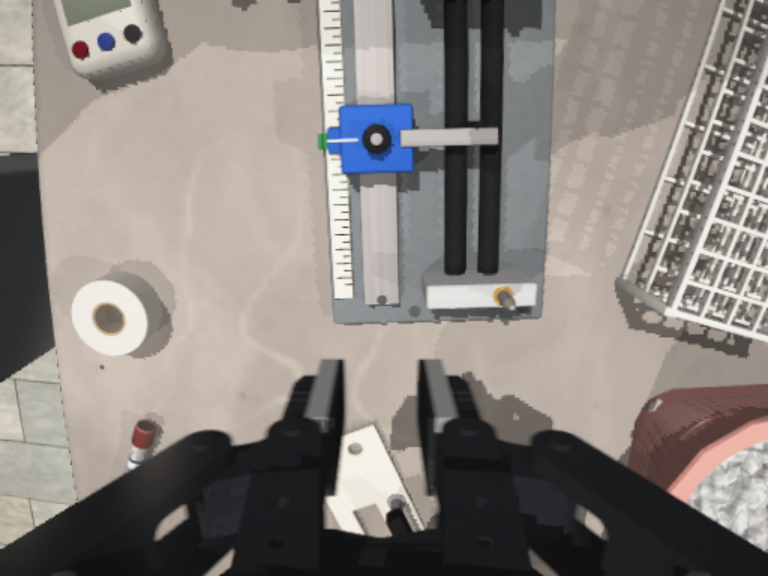

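Emit:
apply_moves --moves '[[[0,0,3.3,0.01,-0.035,0,0],[0,0,3.3,0.01,-0.035,0,0],[0,0,3.3,0.01,-0.035,0,0],[0,0,3.3,0.01,-0.035,0,0],[0,0,3.3,0.01,-0.035,0,0],[0,0,3.3,0.01,-0.035,0,0],[0,0,3.3,0.01,-0.035,0,0],[0,0,3.3,0.01,-0.035,0,0],[0,0,0,0,0,0,0]]]'

```text
t: 9.42
tcp_pos: [0.6056, -0.1842, 0.2011]
orientation: [-177.7, 89.0, -144.7]
contact_force: [-0.2, -1.0, 0.6]
finger_gap: 0.0855
```

```bash
python3 -c "
from h import *
tool()
P=read_camera('wrist');cv2.imwrite('pics/w9.png',cv2.resize(P['img'],None,fx=1.5,fy=1.5));np.save('w9.npy',P,allow_pickle=True)
for q,z in [('handle',.038),('hole_left',0),('hole_right',0),('plate',0)]:
    print(q,[(np.round(a['xy'],1),round(a['p'],2),atz(P,a['xy'],z)[0]) for a in spot_point(P,q)[:2]])
"
```

```text
t 9.4167 tcp [ 0.6056 -0.1842  0.2011] jig [ 0.0049 -0.366 ] x [-0.0141 -0.01   -0.9999] zaz 33.085634389476866 F [-0.1913 -1.0022  0.5761] gap 0.08552836819116255 q7 54.13529768014055
handle [(array([262.2, 114.2]), 0.87, array([ 0.5807, -0.1365,  0.038 ]))]
hole_left [(array([257.8,  10.5]), 0.73, array([ 0.5261, -0.0607,  0.    ]))]
hole_right [(array([238.2, 202.9]), 0.88, array([ 0.6113, -0.2284,  0.    ]))]
plate [(array([239.8, 110.2]), 0.67, array([ 0.5614, -0.1469,  0.    ]))]
```

View pics/w9.png

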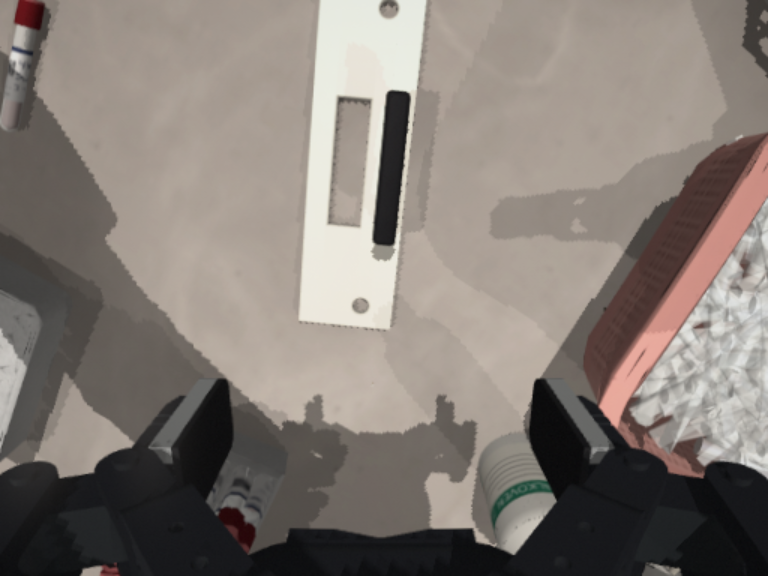

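```bash
python3 -c "
from h import *
P=np.load('w9.npy',allow_pickle=True).item()
hl,hr=atz(P,[[389/1.5,8/1.5],[360/1.5,305/1.5]],.006)
d=(hl-hr)[:2];print(hl,hr,np.linalg.norm(d),'yaw',np.degrees(np.arctan2(-d[0],d[1])))
e=atz(P,[[398/1.5,92/1.5],[383/1.5,244/1.5]],.038);d=(e[0]-e[1])[:2];print(e,e.mean(0),np.linalg.norm(d),np.degrees(np.arctan2(-d[0],d[1])))
a=np.arctan2(-(hl-hr)[0],(hl-hr)[1]);R=np.array([[np.cos(a),-np.sin(a)],[np.sin(a),np.cos(a)]])
print('handle from holes',((hl+hr)/2)[:2]+R@[.011,0])
print(atdepth(P,[[260,112],[255,130],[223,180]]))
"
```

```text
[ 0.5256 -0.0573  0.006 ] [ 0.6124 -0.2259  0.006 ] 0.1896510425413447 yaw 27.22489440272424
[[ 0.5585 -0.0982  0.038 ]
 [ 0.5992 -0.1759  0.038 ]] [ 0.5789 -0.137   0.038 ] 0.08776941341655611 27.606897705279355
handle from holes [ 0.5788 -0.1366]
[[ 0.578  -0.136   0.0367]
 [ 0.5829 -0.1515  0.0379]
 [ 0.5845 -0.2139  0.0078]]
```

Emit:
apply_moves --moves '[[[0.3,-0.4,-2,-0.01,0.017,0,0],[0.3,-0.4,-2,-0.01,0.017,0,0],[0,0,-1.5,-0.007,0.013,0,0],[0,0,0,0,0,0,0],[0,0,0,0,0,-0.03,0],[0,0,0,0,0,-0.03,0],[0,0,0,0,0,-0.02,0],[0,0,0,0,0,0,0]]]'

```text
t: 10.33
tcp_pos: [0.5807, -0.1124, 0.1213]
orientation: [25.7, 89.2, 54.4]
contact_force: [-0.5, 0.5, 0.8]
finger_gap: 0.0852
```

```bash
python3 -c "
from h import *
tool()
P=read_camera('wrist');cv2.imwrite('pics/w10.png',cv2.resize(P['img'],None,fx=1.5,fy=1.5));np.save('w10.npy',P,allow_pickle=True)
"
```

```text
t 10.3333 tcp [ 0.5807 -0.1124  0.1213] jig [-0.0127 -0.292 ] x [ 0.0081  0.0113 -0.9999] zaz 28.74364673607392 F [-0.4917  0.5008  0.8208] gap 0.08517160373455611 q7 44.879878648200034
```

View pics/w10.png

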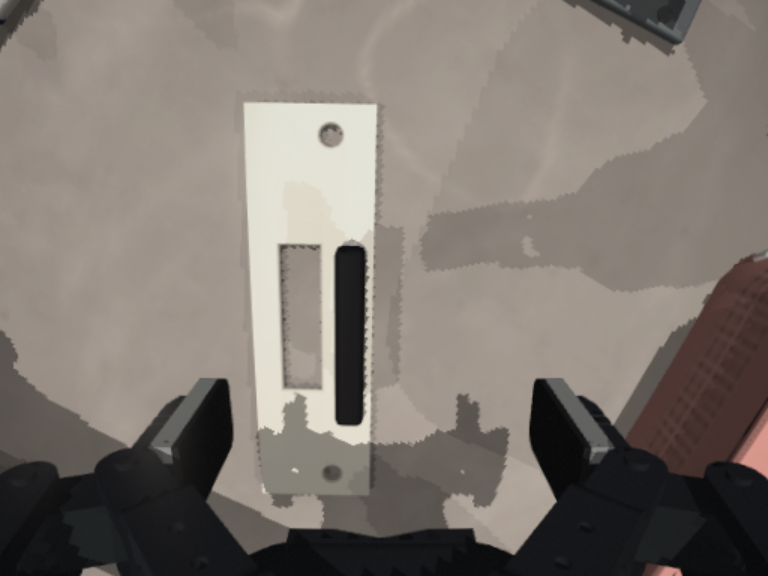

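```bash
python3 -c "
from h import *
P=np.load('w10.npy',allow_pickle=True).item()
hl,hr=atz(P,[[331/1.5,134/1.5],[332/1.5,472/1.5]],.006)
d=(hl-hr)[:2];print(hl,hr,np.linalg.norm(d),'yaw',np.degrees(np.arctan2(-d[0],d[1])))
e=atz(P,[[350/1.5,247/1.5],[349/1.5,425/1.5]],.038);d=(e[0]-e[1])[:2];print(e,e.mean(0),np.linalg.norm(d),np.degrees(np.arctan2(-d[0],d[1])))
a=np.arctan2(-(hl-hr)[0],(hl-hr)[1]);R=np.array([[np.cos(a),-np.sin(a)],[np.sin(a),np.cos(a)]])
print('handle from holes',((hl+hr)/2)[:2]+R@[.011,0])
"
```

```text
[ 0.5254 -0.0573  0.006 ] [ 0.6128 -0.2263  0.006 ] 0.19024665666482274 yaw 27.34407309151555
[[ 0.558  -0.0961  0.038 ]
 [ 0.5995 -0.176   0.038 ]] [ 0.5787 -0.136   0.038 ] 0.09003912127326648 27.41724905051399
handle from holes [ 0.5789 -0.1367]
```

Emit:
apply_moves --moves '[[[-0.65,0.45,-1.3,-0.001,-0.014,0,0],[0,0,0,-0.001,-0.01,0,0],[0,0,0,0,0,0,0],[0,0,0,0,0,0,0]]]'

```text
t: 10.72
tcp_pos: [0.5817, -0.1395, 0.1282]
orientation: [-48.4, 89.6, -21.1]
contact_force: [0.2, -0.0, 0.2]
finger_gap: 0.085
```

```bash
python3 -c "
from h import *
tool()
"
```

```text
t 10.7167 tcp [ 0.5817 -0.1395  0.1282] jig [-0.0144 -0.3191] x [ 0.0067 -0.0026 -1.    ] zaz 27.383193597360115 F [ 0.235  -0.0438  0.2117] gap 0.08504870940408879 q7 45.60473797602754
```

Emit:
apply_moves --moves '[[[0,0.3,0,-0.003,0.002,-0.02,0],[0,0,0,0,0,-0.02,0],[0,0,0,0,0,-0.02,0],[0,0,0,0,0,-0.02,0],[0,0,0,0,0,-0.01,0],[0,0,0,0,0,0,0],[0,0,0,0,0,0,0]]]'

```text
t: 11.3
tcp_pos: [0.5832, -0.1406, 0.0426]
orientation: [-40.7, 89.2, -13.5]
contact_force: [-0.0, 1.0, 0.2]
finger_gap: 0.0855
```

```bash
python3 -c "
from h import *
tool()
"
```

```text
t 11.3 tcp [ 0.5832 -0.1406  0.0426] jig [-0.013  -0.3203] x [ 0.0142 -0.0034 -0.9999] zaz 27.209396962080262 F [-0.0409  0.9602  0.1718] gap 0.08547021435737133 q7 48.101686371152645
```

Emit:
apply_moves --moves '[[[0.2,0.8,0.2,-0.005,0.004,-0.01,0],[0,0,0,0,0,-0.01,0],[0,0,0,0,0,-0.009,0],[0,0,0,0,0,0,0],[0,0,0,0,0,0,0]]]'

```text
t: 11.72
tcp_pos: [0.58, -0.1363, 0.0143]
orientation: [-20.0, 89.8, 7.5]
contact_force: [1.0, 0.3, -0.2]
finger_gap: 0.0852
```

```bash
python3 -c "
from h import *
tool()
"
```

```text
t 11.7167 tcp [ 0.58   -0.1363  0.0143] jig [-0.0158 -0.3157] x [ 0.0037  0.0005 -1.    ] zaz 27.452595057842196 F [ 1.0083  0.3176 -0.2055] gap 0.08517761172524231 q7 48.928177878420556
```

Well aligned (about 1 mm); close.

Emit:
apply_moves --moves '[[[0,0.2,0,-0.0008,0,0,0.5],[0,0,0,0,0,0,1],[0,0,0,0,0,0,1],[0,0,0,0,0,0,1],[0,0,0,0,0,0,1],[0,0,0,0,0,0,1],[0,0,0,0,0,0,1],[0,0,0,0,0,0,1]]]' --squeeze 80

```text
t: 12.38
tcp_pos: [0.5798, -0.1367, 0.0155]
orientation: [-20.4, 89.9, 7.0]
contact_force: [0.7, -0.8, -1.9]
finger_gap: 0.0122
```

```bash
python3 -c "
from h import *
tool()
"
```

```text
t 12.3833 tcp [ 0.5798 -0.1367  0.0155] jig [-0.016  -0.3161] x [ 0.0016  0.0002 -1.    ] zaz 27.433018676549253 F [ 0.7149 -0.7828 -1.8592] gap 0.012156723428803513 q7 48.868172405783085
```

Emit:
apply_moves --moves '[[[0,0,0,0,0,0.01,1],[0,0,0,0,0,0.025,1],[0,0,0,0,0,0.035,1],[0,0,0,0,0,0.035,1],[0,0,0,0,0,0.035,1],[0,0,0,0,0,0.02,1],[0,0,0,0,0,0,1]]]'

```text
t: 12.97
tcp_pos: [0.5746, -0.1367, 0.1829]
orientation: [150.9, 89.6, 178.2]
contact_force: [0.6, 0.1, -2.6]
finger_gap: 0.0126
```

```bash
python3 -c "
from h import *
tool()
P=read_camera('wrist');cv2.imwrite('pics/w11.png',cv2.resize(P['img'],None,fx=1.5,fy=1.5));np.save('w11.npy',P,allow_pickle=True)
"
```

```text
t 12.9667 tcp [ 0.5746 -0.1367  0.1829] jig [-0.0212 -0.3155] x [-0.0063  0.0002 -1.    ] zaz 27.34174922550305 F [ 0.6461  0.0865 -2.6338] gap 0.012579692465117781 q7 44.05082988759841
```

View pics/w11.png

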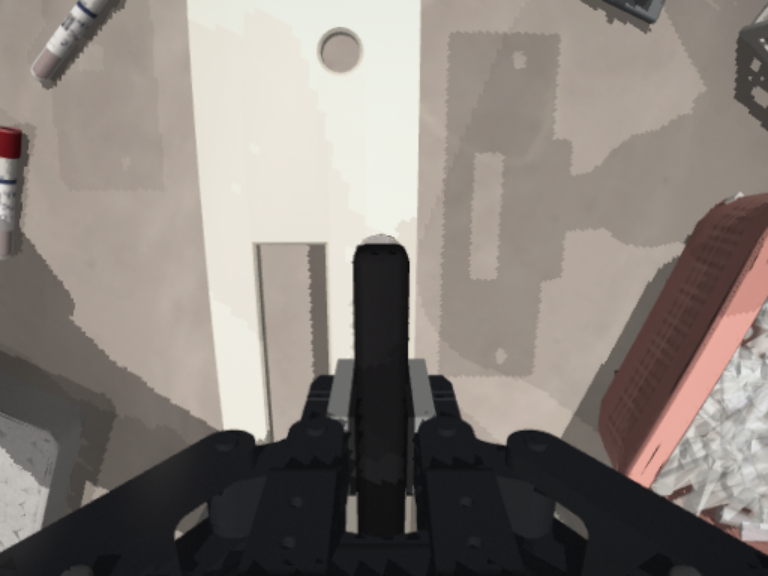

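Emit:
apply_moves --moves '[[[0,0,-1.5,0.002,0.02,0,1],[0,0,-2.5,0.004,0.034,0,1],[0,0,-2.5,0.004,0.034,0,1],[0,0,-2.5,0.004,0.034,0,1],[0,0,-2.5,0.004,0.034,0,1],[0,0,-2.5,0.004,0.034,0,1],[0,0,-2.5,0.004,0.034,0,1],[0,0,-2.5,0.004,0.034,0,1],[0,0,-1.5,0.002,0.02,0,1],[0,0,0,0,0.005,0,1],[0,0,0,0,0,0,1]]]'

```text
t: 13.93
tcp_pos: [0.5947, 0.1562, 0.1657]
orientation: [177.7, 88.3, -176.8]
contact_force: [-0.3, -0.6, -2.2]
finger_gap: 0.0123
```

```bash
python3 -c "
from h import *
tool()
P=read_camera('wrist');cv2.imwrite('pics/w12.png',cv2.resize(P['img'],None,fx=1.5,fy=1.5));np.save('w12.npy',P,allow_pickle=True)
P=read_camera('top');cv2.imwrite('pics/t12.png',cv2.resize(P['img'][110:260,120:280],None,fx=4,fy=4,interpolation=cv2.INTER_CUBIC));np.save('t12.npy',P,allow_pickle=True)
"
```

```text
t 13.9333 tcp [0.5947 0.1562 0.1657] jig [ 0.0284 -0.0262] x [-0.0296 -0.0016 -0.9996] zaz 5.454456904426251 F [-0.2782 -0.5959 -2.2212] gap 0.01228869745377469 q7 -5.306443512068152
```

View pics/w12.png

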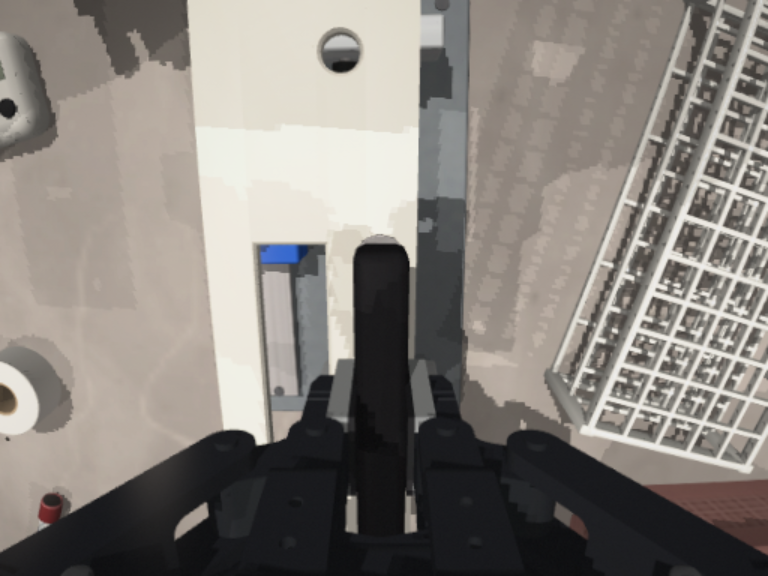

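View pics/t12.png

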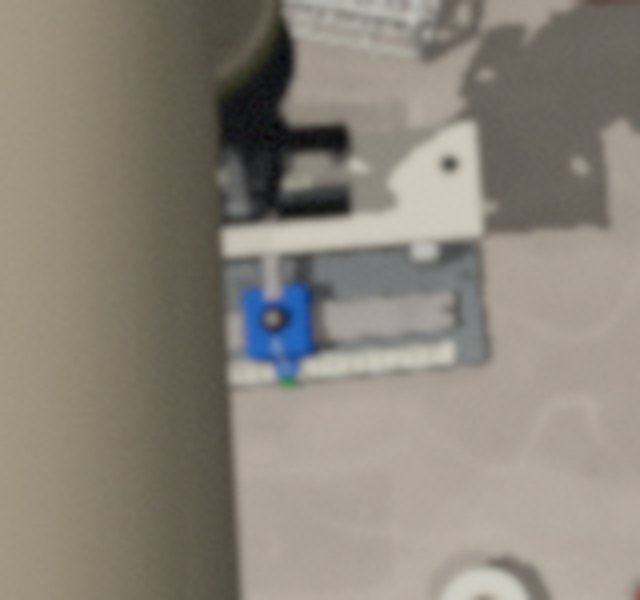

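```bash
cat > hole.py <<'E'
from h import *
from scipy.spatial.transform import Rotation as Ro
def ell(P,roi=(200,0,255,60)):
    x0,y0,x1,y1=roi
    g=cv2.cvtColor(P['img'],cv2.COLOR_BGR2GRAY)[y0:y1,x0:x1]
    m=(g<190).astype(np.uint8)
    n,l,st,c=cv2.connectedComponentsWithStats(m)
    best=[(st[k,4],k) for k in range(1,n) if 300<st[k,4]<1200 and st[k,0]>0 and st[k,0]+st[k,2]<x1-x0]
    return [(c[k]+[x0,y0],st[k]) for _,k in best]
E
python3 -c "
from hole import *
for f,tp,eu in [('w11',[0.5746,-0.1367,0.1829],[150.9,89.6,178.2]),('w12',[0.5947,0.1562,0.1657],[177.7,88.3,-176.8])]:
    P=np.load(f+'.npy',allow_pickle=True).item();M=Ro.from_euler('xyz',eu,degrees=True).as_matrix()
    print(ell(P))
    R,t=cam(P);c=M.T@(-R.T@t-tp)
    uv=[340/1.5,50.5/1.5]
    for u in [uv]+[e[0] for e in ell(P)]:
        s=undist(P,np.array([u]))[0];d=M.T@(R.T@np.r_[s,1]);print(u,c,'tool pt',c+d*((.0095-c[0])/d[0]))
    e=atdepth(P,[[210,34],[240,34],[227,50],[180,50]]);print('depth->tool',(e-tp)@M)
"

```

```text
[(array([226.0383,  32.673 ]), array([ 12,  18,  29,  31, 679], dtype=int32))]
[226.66666666666666, 33.666666666666664] [-0.1431  0.0701  0.0005] tool pt [ 0.0095  0.0951 -0.0106]
[226.0383  32.673 ] [-0.1431  0.0701  0.0005] tool pt [ 0.0095  0.0955 -0.0108]
depth->tool [[ 0.0084  0.0949 -0.0174]
 [ 0.1834  0.1234 -0.0114]
 [ 0.0097  0.0886 -0.0106]
 [ 0.0091  0.0888 -0.0303]]
[(array([226.0231,  33.9662]), array([ 11,  18,  31,  31, 650], dtype=int32))]
[226.66666666666666, 33.666666666666664] [-0.1431  0.0704  0.0013] tool pt [ 0.0095  0.0955 -0.0098]
[226.0231  33.9662] [-0.1431  0.0704  0.0013] tool pt [ 0.0095  0.0954 -0.0101]
depth->tool [[ 0.008   0.0952 -0.0166]
 [ 0.1169  0.113  -0.0082]
 [ 0.0084  0.0889 -0.0097]
 [ 0.0093  0.0892 -0.0296]]
```

```bash
python3 -c "
from h import *
for f,n,uv in [('w1','L',(336.9,109)),('w1','R',(331,287)),('w2','R',(338.2,154.2)),('w8','R',(335.5,197.3))]:
    P=np.load(f+'.npy',allow_pickle=True).item();w=atz(P,uv,.05)[0];print(f,n,w)
    x,y=map(int,uv);cv2.imwrite(f'pics/{f}{n}.png',cv2.resize(P['img'][max(0,y-20):y+20,x-25:x+25],None,fx=8,fy=8,interpolation=cv2.INTER_CUBIC))
import cv2
cv2.imwrite('pics/pins.png',np.vstack([np.hstack([cv2.imread('pics/w1L.png'),cv2.imread('pics/w1R.png')])[:,:800],np.hstack([cv2.imread('pics/w2R.png'),cv2.imread('pics/w8R.png')])])[:600,:800])
"

```

```text
w1 L [0.5883 0.2781 0.05  ]
w1 R [0.6096 0.0914 0.05  ]
w2 R [0.6106 0.0892 0.05  ]
w8 R [0.611  0.0886 0.05  ]
```

View pics/pins.png

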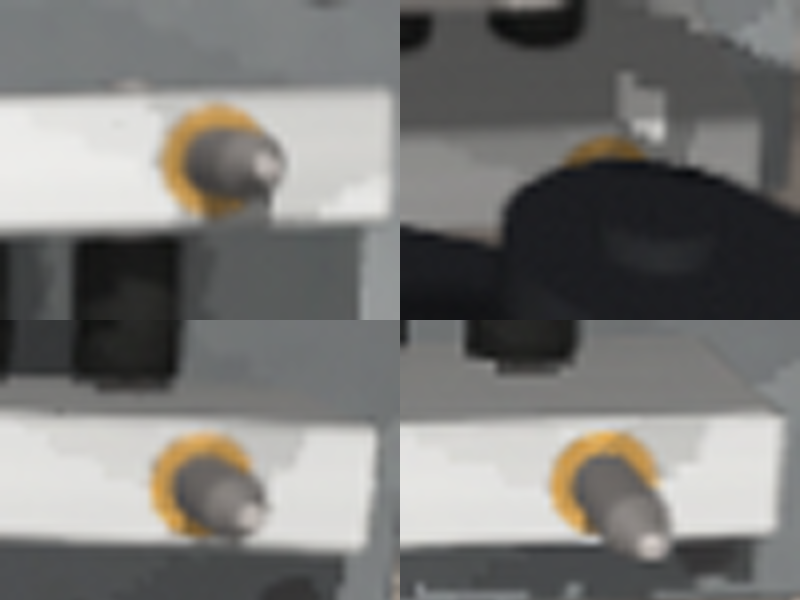

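```bash
python3 -c "
from h import *
for f in ['w1','w2','w8']:
    P=np.load(f+'.npy',allow_pickle=True).item();g=cv2.cvtColor(P['img'],cv2.COLOR_BGR2GRAY)
    L=cv2.createLineSegmentDetector().detect(g)[0][:,0]
    for l in L:
        if np.hypot(l[2]-l[0],l[3]-l[1])<50: continue
        e=atz(P,l.reshape(2,2),.02);d=e[0]-e[1]
        if d[1]<0:d=-d
        y=np.degrees(np.arctan2(-d[0],d[1]))
        if 2<y<10: print(f,l.round(0),round(float(np.linalg.norm(d)),3),round(y,2))
"

```

```text
w1 [317. 251. 320. 121.] 0.146 6.36
w1 [224. 108. 228. 198.] 0.095 6.29
w1 [269. 239. 266.  98.] 0.154 6.39
w1 [297. 256. 298. 121.] 0.152 6.4
w1 [313. 121. 311. 252.] 0.147 6.17
w1 [239. 169. 236. 106.] 0.066 6.45
w1 [334. 120. 330. 262.] 0.16 6.45
w1 [359. 214. 356. 272.] 0.072 6.62
w1 [244.  98. 249. 236.] 0.149 6.38
w1 [364. 129. 360. 213.] 0.092 6.44
w1 [270. 102. 272. 232.] 0.141 6.46
w1 [225. 188. 221. 112.] 0.08 6.42
w2 [228.  46. 228. 111.] 0.063 6.75
w2 [323. 116. 332.   1.] 0.11 6.41
w2 [301. 116. 308.   1.] 0.11 6.39
w2 [271.  98. 275.   1.] 0.092 6.26
w2 [346.   0. 342.  59.] 0.055 6.81
w2 [324.   1. 316. 113.] 0.108 6.4
w2 [341.  69. 336. 129.] 0.06 7.22
w2 [252.   1. 249.  92.] 0.086 6.31
w2 [374.  54. 361. 177.] 0.125 6.43
w2 [278.  17. 275.  91.] 0.07 6.47
w2 [224. 171. 225.  58.] 0.113 6.5
w2 [378.   1. 375.  51.] 0.047 7.21
w8 [319.  79. 320.   1.] 0.07 6.2
w8 [212.   1. 216.  86.] 0.075 6.44
w8 [318. 179. 319.  98.] 0.08 6.17
w8 [278. 296. 278. 239.] 0.07 6.61
w8 [239. 117. 243. 202.] 0.086 6.38
w8 [217. 101. 223. 197.] 0.096 6.47
w8 [296. 181. 296.  98.] 0.081 6.37
w8 [296.  83. 295.   1.] 0.073 6.4
w8 [262.  67. 260.   1.] 0.058 6.22
w8 [335.  44. 334. 124.] 0.074 6.59
w8 [265. 199. 263. 114.] 0.086 6.2
w8 [312.  99. 311. 177.] 0.076 6.2
w8 [312.  23. 312.  78.] 0.049 5.75
w8 [334. 124. 332. 179.] 0.055 5.84
w8 [366. 129. 363. 184.] 0.056 6.03
w8 [235.   1. 237.  64.] 0.056 6.12
w8 [221. 213. 214. 101.] 0.114 6.58
w8 [263.   1. 265.  66.] 0.057 6.85
w8 [369.  38. 366. 122.] 0.078 6.64
w8 [214.  86. 209.   1.] 0.075 6.44
w8 [266. 129. 269. 196.] 0.067 7.39
```

Emit:
apply_moves --moves '[[[0,-1.7,0.9,0.008,0.012,0,1],[0,0,0,0.008,0.012,-0.01,1],[0,0,0,0,0.004,-0.01,1],[0,0,0,0,0,-0.01,1],[0,0,0,0,0,0,1],[0,0,0,0,0,0,1]]]'

```text
t: 14.53
tcp_pos: [0.6118, 0.1688, 0.1335]
orientation: [-93.5, 89.6, -88.0]
contact_force: [-0.1, -0.0, -1.7]
finger_gap: 0.0125
```

```bash
sed -i 's/a=np.radians(5.8)/a=np.radians(6.4)/; s/\.5638,\.1794/.5641,.1794/' h.py; python3 -c "
from h import *
tool()"
```

```text
t 14.5333 tcp [0.6118 0.1688 0.1335] jig [ 0.0462 -0.0158] x [ 0.0003 -0.0077 -1.    ] zaz 5.511470441554826 F [-0.1231 -0.0116 -1.7104] gap 0.012481957086164825 q7 -5.789613688754204
```

Emit:
apply_moves --moves '[[[0.4,0,0.9,0,0.009,0,1],[0,0,0,-0.001,0.008,0,1],[0,0,0,0,0,0,1],[0,0,0,0,0,0,1]]]'

```text
t: 14.87
tcp_pos: [0.6108, 0.1846, 0.1345]
orientation: [-28.6, 90.0, -22.3]
contact_force: [0.1, -0.8, -2.5]
finger_gap: 0.0124
```

```bash
python3 -c "
from h import *
tool()"
```

```text
t 14.8667 tcp [0.6108 0.1846 0.1345] jig [0.047 0.   ] x [ 0.0006 -0.0003 -1.    ] zaz 6.318473533125883 F [ 0.0605 -0.8165 -2.5084] gap 0.012447185025303389 q7 -6.122647221643289
```

Emit:
apply_moves --moves '[[[0,0,0,0,0,-0.01,1],[0,0,0,0,0,-0.01,1],[0,0,0,0,0,-0.009,1],[0,0,0,0,0,0,1],[0,0,0,0,0,0,1]]]'

```text
t: 15.28
tcp_pos: [0.6106, 0.1849, 0.1024]
orientation: [-13.3, 89.9, -7.0]
contact_force: [0.3, 0.2, -1.8]
finger_gap: 0.012
```

```bash
python3 -c "
from h import *
tool()
P=read_camera('wrist');cv2.imwrite('pics/w13.png',cv2.resize(P['img'][0:100,160:310],None,fx=5,fy=5,interpolation=cv2.INTER_CUBIC));np.save('w13.npy',P,allow_pickle=True)
S=read_camera('side');cv2.imwrite('pics/s13.png',cv2.resize(S['img'][130:230,190:310],None,fx=6,fy=6,interpolation=cv2.INTER_CUBIC));np.save('s13.npy',S,allow_pickle=True)
T=read_camera('top');cv2.imwrite('pics/t13.png',cv2.resize(T['img'][110:260,120:280],None,fx=4,fy=4,interpolation=cv2.INTER_CUBIC))
a=np.radians(6.4);R=np.array([[np.cos(a),-np.sin(a)],[np.sin(a),np.cos(a)]]);o=np.array([.5641,.1794])
for z in (.05,.074):
  X=np.c_[(np.array([[.036,.095],[.036,-.095]])@R.T+o),[z,z]];print('exp pins w',proj(P,X),'side',proj(S,X))
"
```

```text
t 15.2833 tcp [0.6106 0.1849 0.1024] jig [0.0468 0.0003] x [ 0.001  -0.0001 -1.    ] zaz 6.3637926301154435 F [ 0.2794  0.1589 -1.7718] gap 0.012028089436646723 q7 -5.526842894126852
exp pins w [[230.8972  49.0499]
 [236.3456 344.0717]] side [[252.7116 159.5389]
 [276.5287 183.3758]]
exp pins w [[227.6889  42.4553]
 [234.6545 369.7405]] side [[252.7979 152.8644]
 [276.8679 175.9811]]
```

View pics/w13.png

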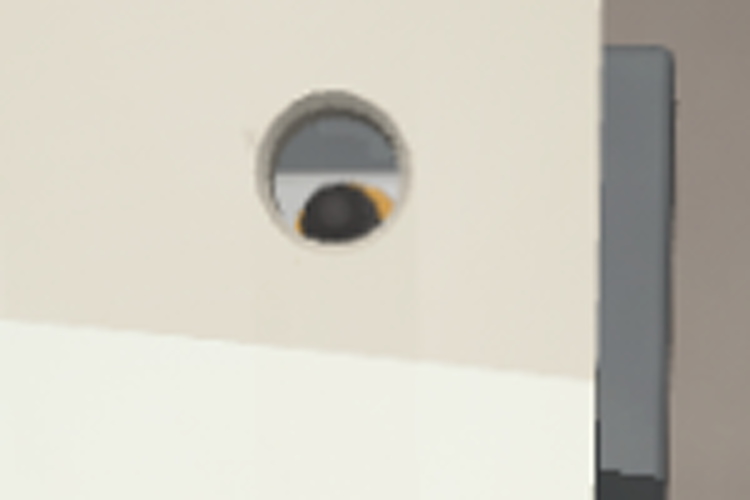

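View pics/s13.png

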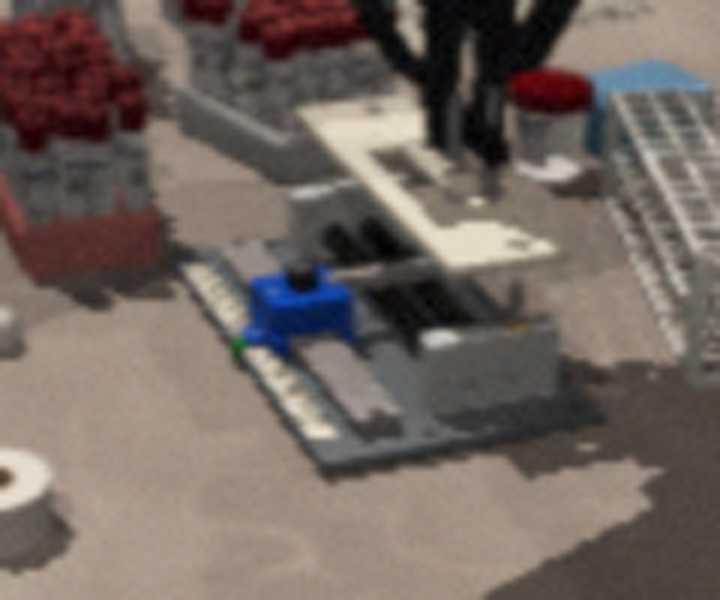

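View pics/t13.png

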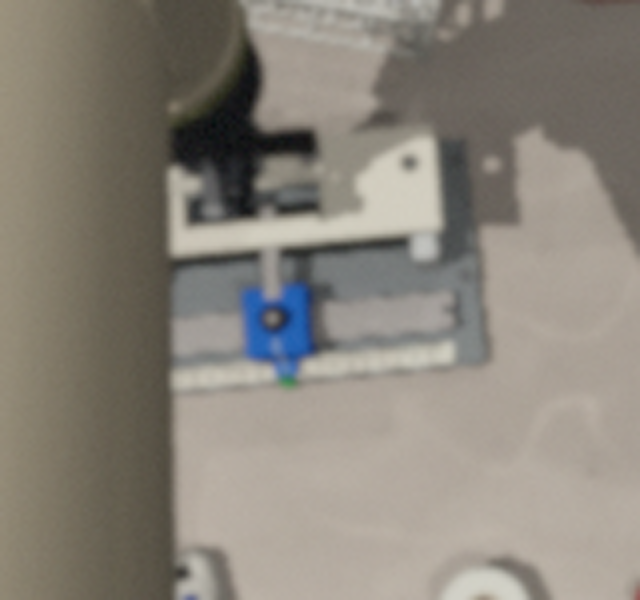

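Emit:
apply_moves --moves '[[[0,0,0,0,0,-0.007,1],[0,0,0,0,0,-0.007,1],[0,0,0,0,0,-0.004,1],[0,0,0,0,0,0,1]]]'

```text
t: 15.77
tcp_pos: [0.6116, 0.1852, 0.0845]
orientation: [11.6, 89.8, 18.0]
contact_force: [-0.6, -0.4, -1.6]
finger_gap: 0.0123
```

```bash
python3 -c "
from h import *
tool()
P=read_camera('wrist');cv2.imwrite('pics/w14.png',cv2.resize(P['img'][0:100,160:310],None,fx=5,fy=5,interpolation=cv2.INTER_CUBIC))
S=read_camera('side');cv2.imwrite('pics/s14.png',cv2.resize(S['img'][130:230,190:310],None,fx=6,fy=6,interpolation=cv2.INTER_CUBIC))
"
```

```text
t 15.7667 tcp [0.6116 0.1852 0.0845] jig [0.0479 0.0005] x [ 0.0038  0.0012 -1.    ] zaz 6.359729140233933 F [-0.6483 -0.4227 -1.5974] gap 0.012312647894325787 q7 -5.140006449376494
```

View pics/w14.png

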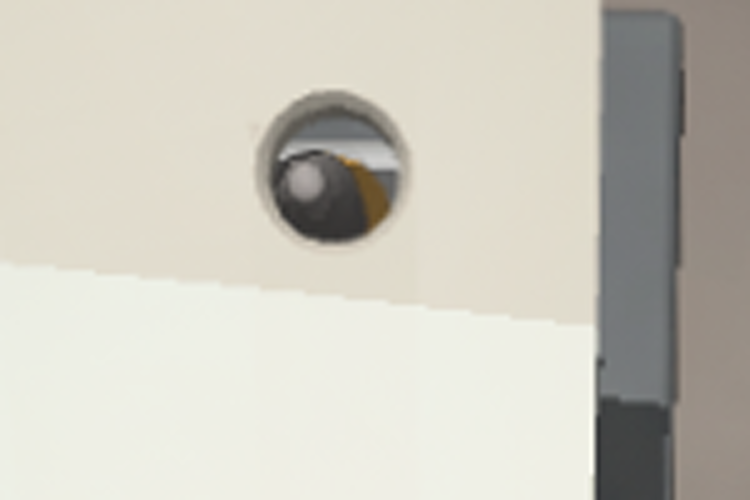

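View pics/s14.png

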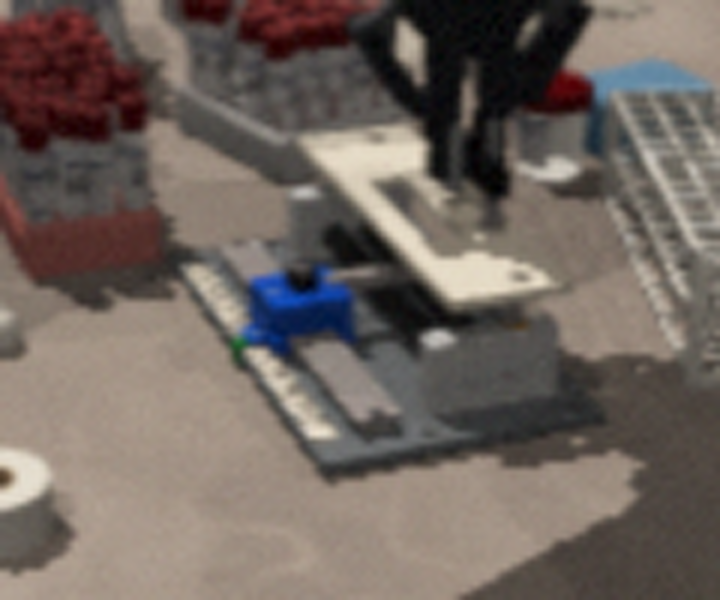

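```bash
python3 -c "
from h import *
tool()
P=read_camera('wrist');cv2.imwrite('pics/w15.png',cv2.resize(P['img'][0:100,160:310],None,fx=5,fy=5,interpolation=cv2.INTER_CUBIC))
a=np.radians(6.4);R=np.array([[np.cos(a),-np.sin(a)],[np.sin(a),np.cos(a)]]);o=np.array([.5641,.1794])
X=np.c_[(np.array([[.036,.095]])@R.T+o),[.074]];print('pin model',X,proj(P,X))
print('tip seen',atz(P,[220.2,35.6],.074),'hole top',atz(P,[226.2,33],.0845-.0095))
Y=X.copy();Y[0,2]=.05;print(proj(P,Y))
"
```

```text
t 15.8667 tcp [0.6119 0.1853 0.0853] jig [0.0482 0.0005] x [ 0.0045  0.0015 -1.    ] zaz 6.358032059613717 F [-0.7653  0.3643 -3.1455] gap 0.012376965374345048 q7 -5.150805605539954
pin model [[0.5893 0.2778 0.074 ]] [[221.4077  37.0512]]
tip seen [[0.5887 0.2784 0.074 ]] hole top [[0.5912 0.2795 0.075 ]]
[[225.6173  45.0812]]
```

View pics/w15.png

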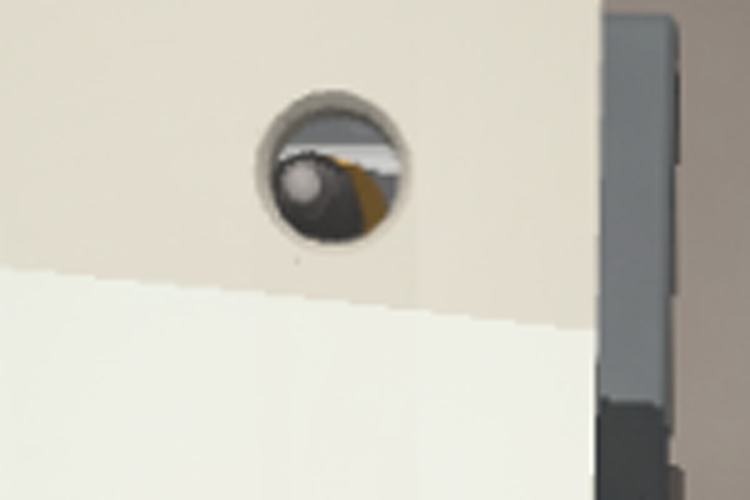

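Emit:
apply_moves --moves '[[[-0.1,0.25,0,-0.0025,-0.001,0,1],[0,0,0,0,0,0,1],[0,0,0,0,0,0,1]]]'

```text
t: 16.17
tcp_pos: [0.6098, 0.1843, 0.0864]
orientation: [-1.0, 89.9, 5.4]
contact_force: [0.4, -0.3, -2.0]
finger_gap: 0.0125
```

```bash
python3 -c "
from h import *
tool()
P=read_camera('wrist');cv2.imwrite('pics/w16.png',cv2.resize(P['img'][0:100,160:310],None,fx=5,fy=5,interpolation=cv2.INTER_CUBIC))
S=read_camera('side');cv2.imwrite('pics/s16.png',cv2.resize(S['img'][150:210,230:310],None,fx=8,fy=8,interpolation=cv2.INTER_CUBIC))
"
```

```text
t 16.1667 tcp [0.6098 0.1843 0.0864] jig [ 0.0459 -0.0002] x [ 0.0011  0.0001 -1.    ] zaz 6.357781878364637 F [ 0.4241 -0.2582 -2.0019] gap 0.012476041552553897 q7 -5.189207454712088
```

View pics/w16.png

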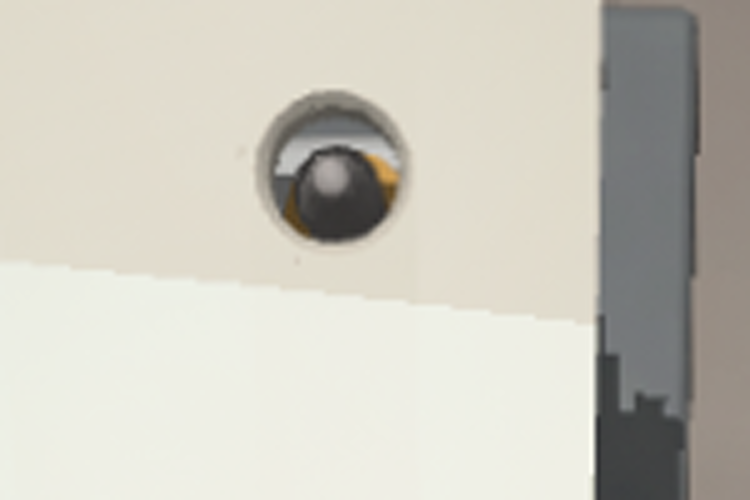

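View pics/s16.png

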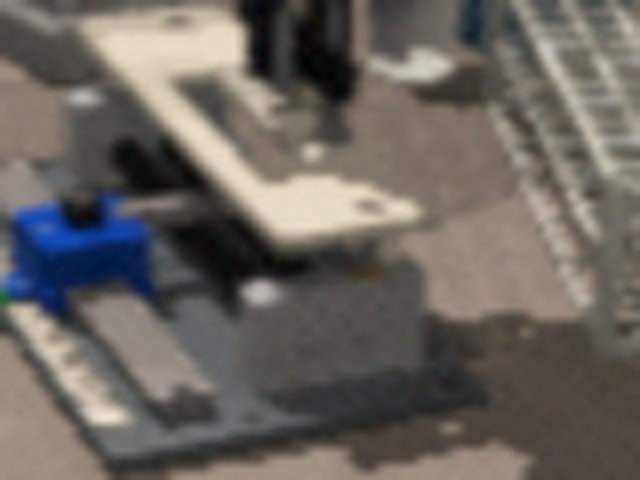

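Emit:
apply_moves --moves '[[[0,0.1,0,-0.0002,0,-0.006,1],[0,0,0,-0.0002,0,-0.004,1],[0,0,0,0,0,0,1]]]'

```text
t: 16.52
tcp_pos: [0.6096, 0.1845, 0.0758]
orientation: [87.0, 90.0, 93.3]
contact_force: [-0.3, 0.1, -2.3]
finger_gap: 0.0122
```

```bash
python3 -c "
from h import *
tool()
P=read_camera('wrist');cv2.imwrite('pics/w17.png',cv2.resize(P['img'][0:100,160:310],None,fx=5,fy=5,interpolation=cv2.INTER_CUBIC))
S=read_camera('side');cv2.imwrite('pics/s17.png',cv2.resize(S['img'][150:210,230:310],None,fx=8,fy=8,interpolation=cv2.INTER_CUBIC))
"
```

```text
t 16.5167 tcp [0.6096 0.1845 0.0758] jig [0.0458 0.    ] x [-0.      0.0006 -1.    ] zaz 6.363613485434165 F [-0.3292  0.069  -2.2722] gap 0.012195271406837401 q7 -4.9461474138453605
```

View pics/w17.png

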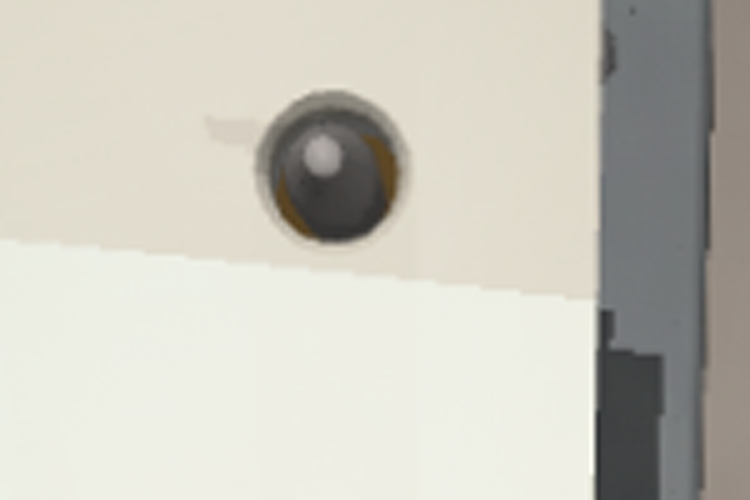

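View pics/s17.png

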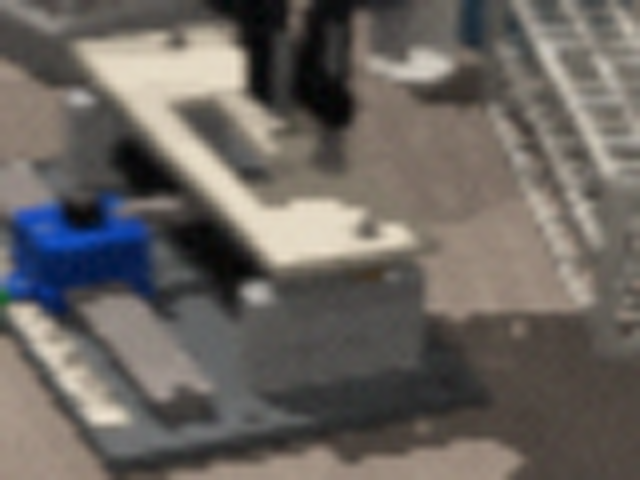

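Emit:
apply_moves --moves '[[[0,0,0,0,0,-0.004,1],[0,0,0,0,0,-0.003,1],[0,0,0,0,0,0,1]]]'

```text
t: 16.87
tcp_pos: [0.61, 0.1845, 0.0688]
orientation: [43.0, 89.9, 49.3]
contact_force: [0.6, 0.4, -2.4]
finger_gap: 0.0126
```

```bash
python3 -c "
from h import *
tool()"
```

```text
t 16.8667 tcp [0.61   0.1845 0.0688] jig [ 0.0461 -0.    ] x [ 0.0007  0.0008 -1.    ] zaz 6.357009712650553 F [ 0.6198  0.4117 -2.3959] gap 0.012620952169146426 q7 -4.79332165733044
```

Emit:
apply_moves --moves '[[[0,0,0,0,0,-0.002,1],[0,0,0,0,0,-0.002,1],[0,0,0,0,0,0,1]]]'

```text
t: 17.12
tcp_pos: [0.6103, 0.1846, 0.0657]
orientation: [40.2, 89.9, 46.5]
contact_force: [0.3, 0.4, -2.4]
finger_gap: 0.0125
```

```bash
python3 -c "
from h import *
tool()
P=read_camera('wrist');cv2.imwrite('pics/w18.png',cv2.resize(P['img'],None,fx=1.5,fy=1.5))
S=read_camera('side');cv2.imwrite('pics/s18.png',cv2.resize(S['img'][140:210,220:310],None,fx=8,fy=8,interpolation=cv2.INTER_CUBIC))"
```

```text
t 17.1167 tcp [0.6103 0.1846 0.0657] jig [0.0465 0.    ] x [ 0.0013  0.0014 -1.    ] zaz 6.35382612718581 F [ 0.2842  0.3811 -2.3651] gap 0.01245847601904888 q7 -4.698839382096125
```

View pics/s18.png

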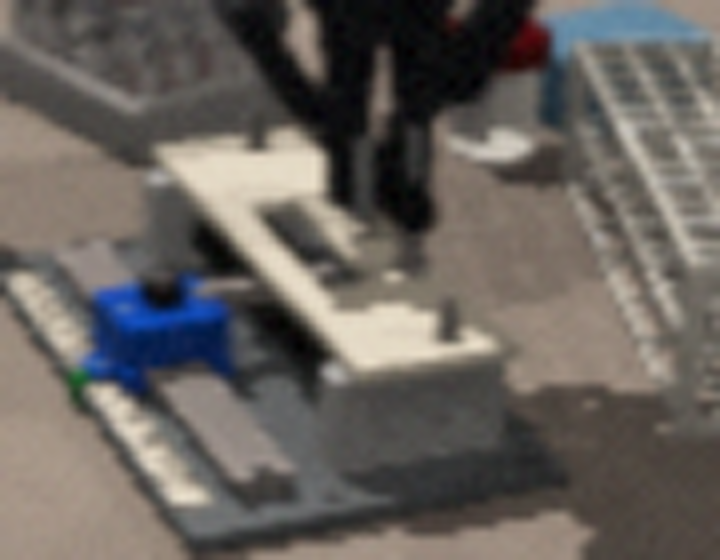

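View pics/w18.png

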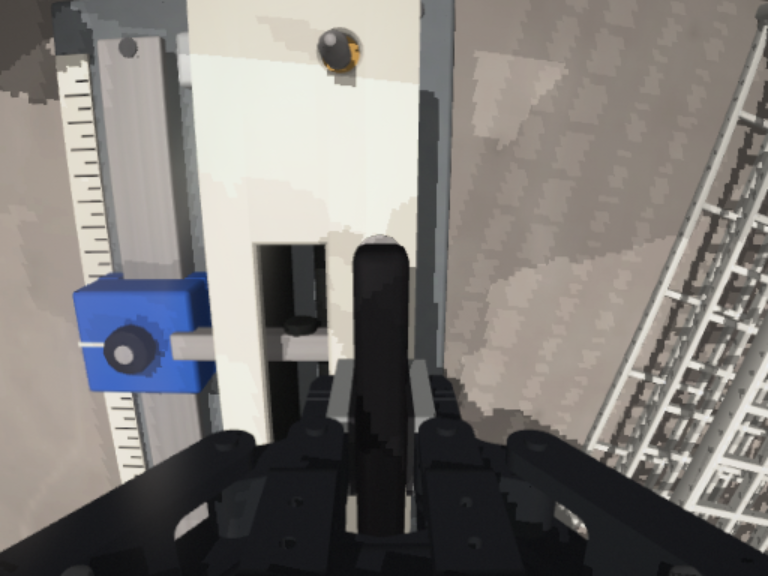

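Emit:
apply_moves --moves '[[[0,0,0,0,0,-0.0015,1],[0,0,0,0,0,-0.001,1],[0,0,0,0,0,0,1]]]'

```text
t: 17.47
tcp_pos: [0.6106, 0.1847, 0.0658]
orientation: [51.3, 89.8, 57.7]
contact_force: [1.4, 0.3, -2.4]
finger_gap: 0.0122
```

```bash
python3 -c "
from h import *
tool()"
```

```text
t 17.4667 tcp [0.6106 0.1847 0.0658] jig [0.0467 0.    ] x [ 0.0016  0.0025 -1.    ] zaz 6.346811697964273 F [ 1.3587  0.3011 -2.3901] gap 0.012230830543246762 q7 -4.651201552501785
```

Emit:
apply_moves --moves '[[[-0.1,0.1,0,-0.0003,0,-0.003,1],[0,0,0,0,0,-0.001,1]]]'

```text
t: 17.63
tcp_pos: [0.6112, 0.1847, 0.0655]
orientation: [52.8, 89.8, 59.1]
contact_force: [-5.8, -1.1, 4.0]
finger_gap: 0.0124
```

```bash
python3 -c "
from h import *
tool()"
```

```text
t 17.6333 tcp [0.6112 0.1847 0.0655] jig [0.0474 0.0001] x [ 0.0015  0.0024 -1.    ] zaz 6.329966716267853 F [-5.818  -1.1117  3.9539] gap 0.012399488559204716 q7 -4.641774918469088
```

Emit:
apply_moves --moves '[[[0,0,0,-0.0012,0,0,1],[0,0,0,0,0,0,0.85],[0,0,0,0,0,0,0.7],[0,0,0,0,0,0,0.6],[0,0,0,0,0,0,0.6],[0,0,0,0,0,0,0.6]]]'

```text
t: 18.13
tcp_pos: [0.6104, 0.185, 0.065]
orientation: [36.0, 89.8, 42.3]
contact_force: [0.4, -0.8, 0.1]
finger_gap: 0.0341
```

```bash
python3 -c "
from h import *
tool()
P=read_camera('wrist');cv2.imwrite('pics/w19.png',cv2.resize(P['img'],None,fx=1.5,fy=1.5))
S=read_camera('side');cv2.imwrite('pics/s19.png',cv2.resize(S['img'][140:210,220:310],None,fx=8,fy=8,interpolation=cv2.INTER_CUBIC))"
```

```text
t 18.1333 tcp [0.6104 0.185  0.065 ] jig [0.0466 0.0004] x [ 0.0028  0.0025 -1.    ] zaz 6.338380355045093 F [ 0.3953 -0.8473  0.0839] gap 0.03406015335686735 q7 -4.698968841275384
```

View pics/w19.png

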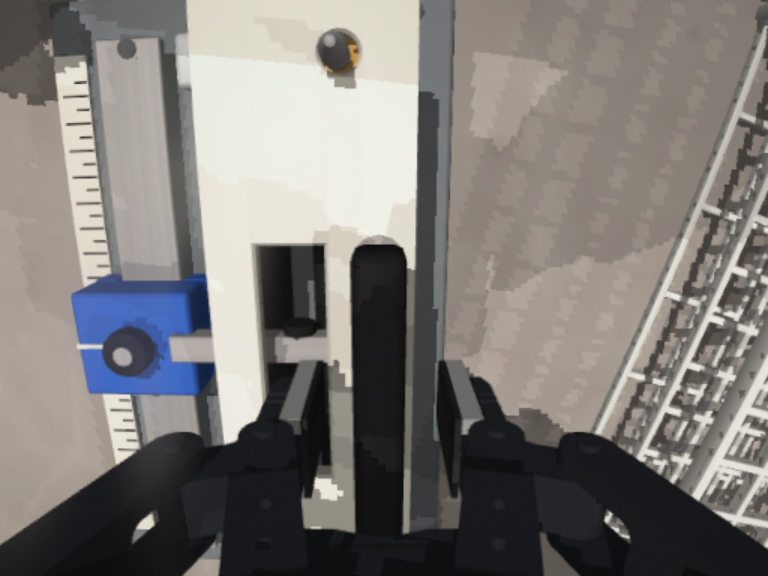

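View pics/s19.png

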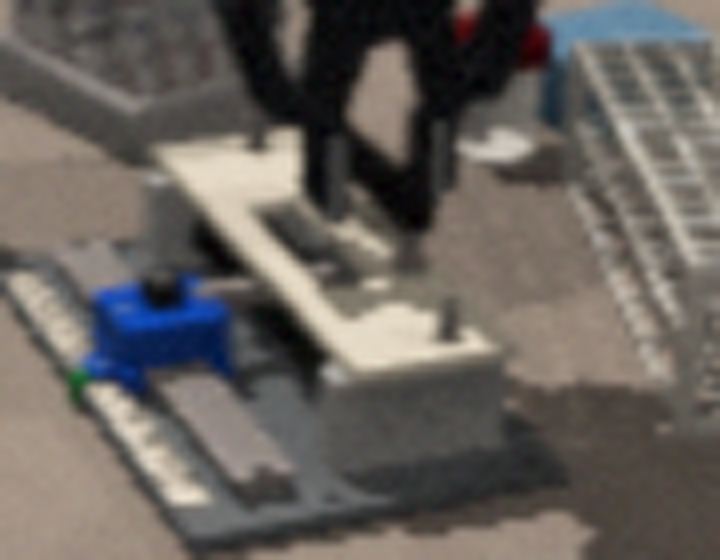

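Emit:
apply_moves --moves '[[[0,0,0,0,0,0.012,0.6],[0,0,0,0,0,0.015,0.6],[0,0,0,0,0,0.025,0.6],[0,0,0,0,0,0.035,0.6],[0,0,0,0,0,0.035,0.6],[0,0,0,-0.005,-0.02,0.03,0.6],[0,0,0,-0.01,-0.03,0.01,0.6],[0,0,0,-0.01,-0.03,0,0.6],[0,0,0,-0.01,-0.03,0,0.6],[0,0,0,0,0,0,0.6]]]'

```text
t: 19.07
tcp_pos: [0.5723, 0.0711, 0.2427]
orientation: [15.1, 89.5, 21.5]
contact_force: [0.8, -0.9, 0.6]
finger_gap: 0.0341
```

```bash
python3 -c "
from h import *
tool()
P=read_camera('wrist');gap(P);np.save('w20.npy',P,allow_pickle=True)
cv2.imwrite('pics/w20.png',cv2.resize(P['img'],None,fx=1.5,fy=1.5))
T=read_camera('top');cv2.imwrite('pics/t20.png',cv2.resize(T['img'][110:230,130:260],None,fx=5,fy=5,interpolation=cv2.INTER_CUBIC))
S=read_camera('side');cv2.imwrite('pics/s20.png',cv2.resize(S['img'][140:210,220:310],None,fx=8,fy=8,interpolation=cv2.INTER_CUBIC))"
```

```text
t 19.0667 tcp [0.5723 0.0711 0.2427] jig [-0.004  -0.1085] x [ 0.0073  0.0029 -1.    ] zaz 6.487366325378382 F [ 0.8303 -0.9312  0.5573] gap 0.03406458033967623 q7 0.35662458947485576
index [182.5  57.1] 0.57 [[-0.0735  0.0006]]
index [214.9  70.2] 0.38 [[-0.0407 -0.0126]]
band [188.8  54.7] 0.46 [[-0.0676  0.0033]]
green bbox 180 52 4 9 edges jig y [ 0.0061 -0.0028  0.0016]
```

View pics/w20.png

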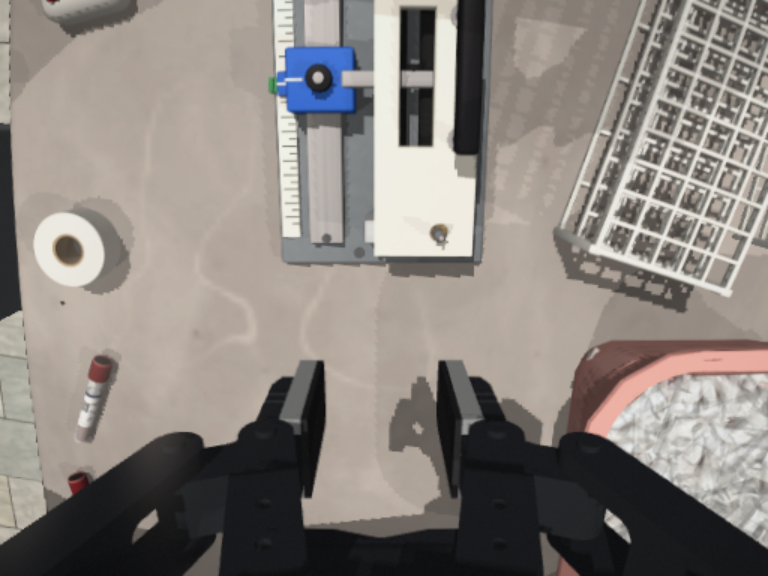

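View pics/s20.png

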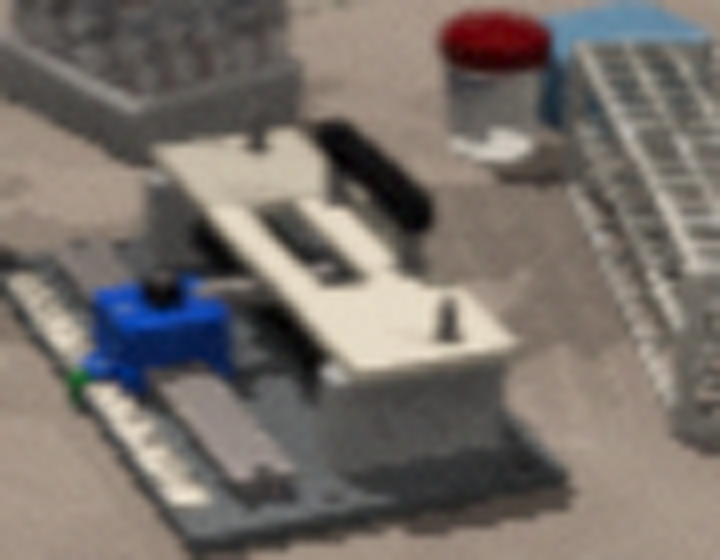

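View pics/t20.png

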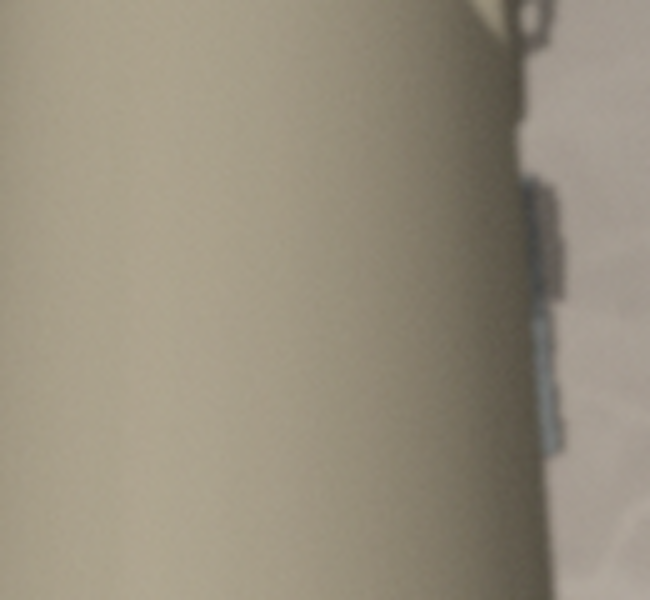

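```bash
python3 -c "
from h import *
P=np.load('w20.npy',allow_pickle=True).item()
print(atdepth(P,[[260,160],[300,160],[270,115],[258,60],[258,20],[300,110],[256,165],[310,165]])[:,2])
cv2.imwrite('pics/w20c.png',cv2.resize(P['img'][20:100,160:260],None,fx=8,fy=8,interpolation=cv2.INTER_CUBIC))
"
```

```text
[0.0566 0.0573 0.0564 0.056  0.0576 0.0563 0.0564 0.055 ]
```

View pics/w20c.png

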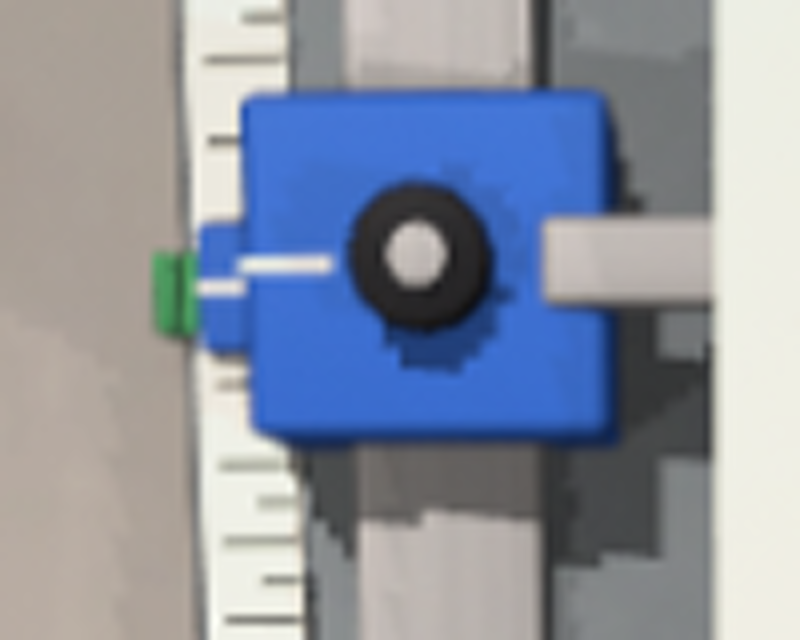

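```bash
python3 -c "
from h import *
tool();print(ticket.job_done())"
```

```text
t 19.3167 tcp [0.5727 0.0798 0.2403] jig [-0.0025 -0.0999] x [ 0.0045  0.004  -1.    ] zaz 7.046694713521577 F [-0.1687 -0.23   -0.1745] gap 0.0346684932595606 q7 0.20938607657367658
the job is handed in; nothing more can be done
None
```

The jig is set up: the stop slide is in position, and the label guide plate is hanging on both pins. I handed the job in at about 19 s.

- **Stop slide:** I pushed it along +y from where it stood, with shut fingers on its end face, in shrinking steps so it never went past the rider. In the last wrist picture the index line is inside the green rider, within about 1 mm of its centre.
- **Guide plate:** I gripped it by its handle, lowered it over both pins until it touched the end blocks (about 6 N), then let go and drew the arm clear. Both pins stand through their holes, and the handle is on the side away from the scale. Depth readings across the visible part of the plate's top are 55–58 mm, against 56 mm expected, so it lies flat.
- **Where checks disagreed or failed:**
  - My pin-position estimate was 1–2 mm off as I lowered the plate. I corrected it by looking through the left hole.
  - The first jig angle I measured (5.8°) was refined to 6.4° using the jig's edges.
  - The point networks differed from the pictures by a few mm on the index line and rider, so I relied on the zoomed views there.
  - In the final pictures the arm blocked the top camera, so the last checks used the wrist and side cameras only.

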